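Clamp brass stamp blanks upright in the cam vice for engraving

ROBOT

A 6-joint arm with a two-finger parallel gripper is mounted at the origin on the work surface. World frame = base frame: x ahead of the robot, y to its left, z up, the work surface at z = 0. Lengths are in m, angles in rad, forces in N, time in s.
With the tool pointing down it reaches from about 0.35 to 0.95 m from the base axis. Payload 17.4 kg.
Tool frame: the origin (TCP) lies at the very end of the fingers, on their centre line; the grasp point (between the pads) lies 19 mm behind it (robot.grasp_offset is the distance from the TCP to the grasp point, in m); z points along the fingers, y is the line along which they close (so a half turn about z gives the same grasp; the last joint's range is limited). The gripper opens to 93 mm and grips with 3 to 60 N. Pads are 15 mm wide; open, the fingers measure 128 mm over their backs; the gripper's body (75 mm by 188 mm) begins 65 mm behind the grasp point.
Start: joints at [-1.14, 0.116, 1.442, -0, 1.584, -0.038], TCP at [0.305, -0.602, 0.219] pointing down, gripper open.
Joint ranges: [-2.83, 2.83], [-0.83, 2.19], [0.07, 2.5], [-1.14, 4.28], [0.01, 3], [-2.97, 2.97]. Speed limits (rad/s): [1.89, 1.89, 2.22, 3.14, 3.14, 3.14].

INTERFACE

Orientations are given as a rotation vector (axis times angle).
In Python, from bench import telemetry, vision, job_done, robot gives the robot as it stands. The module is installed in compiled form; this text tells all that it offers.
- The arm moves only by the shell command python3 -m inch 'ROWS' [OPENING] [FORCE]. ROWS is JSON, a list of rows, each a list of 6 numbers: the shift along the world's x, y, z each as a share of 0.4 m, from -1 to 1, then the turn, a rotation vector about the world's x, y, z each as a share of 1.5 rad, from -1 to 1. In form: [[tx, ty, tz, ax, ay, az], ...]. A call has 1 to 8 rows; each row shifts and turns the commanded pose from where the row before left it; what a row does not reach is not made up. A row lasts 1/12 s, in which the tool goes at most 41.7 mm and 7.16 degrees, less where a joint would pass 70% of its speed; a pose out of reach is approached as far as the arm can. A call with a number of a shift or a turn outside -1 to 1 is refused whole. A call with a gripper value outside its range is refused whole. OPENING is the gripper's target within -1 to 1 (fully open at 1, half-way at 0, shut at -1), set as the call begins (- or left out, the last holds). The fingers move at their own pace and stop on an object; FORCE is the grip in N (left out, the last holds). Time passes only in rows, so rows that do not move let the fingers close. It gives the time, the measured TCP pose, the force, the opening and the grip force at its end, in the units of the state.
- telemetry.sense(): the state, without advancing time (a new reading comes with each control period).
- vision.grab_frame(name): name is "scene" or "top" or "wrist"; returns the picture (400x640x3 uint8, red, green, blue); there is no depth.
- vision.camera_params(name): a dict with "K" (3x3 intrinsics, pixels), "world_to_cam" (4x4, takes a point from world to camera coordinates). Camera axes: x right, y down, z forward; pixel columns grow to the right and rows downward; lengths in m; the calibration is good to about 2 mm. A picture is of the moment at which its call begins: read the wrist's pose just before it. camera_params takes no time and is no camera call; for the wrist camera it gives the pose at the moment of the call.
- job_done(): hands the job in; it is judged then, once.
The state is a dict: "time": time; "joint_positions": joint angles; "joint_vel": joint speeds; "joint_torque": joint torques, N m; "eef_pos": TCP position; "tool_rot": TCP orientation; "force": force on the tool from outside, world axes, zero at the start; "wrist_torque": the same for the moment, N m; "gripper_width": finger opening in m; "gripper_force": force on a finger pad.
Only numpy, scipy, OpenCV 4.12 (cv2) and the standard library are available. Lean on these libraries where they do the work, as an engineer would, in place of code of your own. Each camera call takes 0.05 s, during which the arm holds its last target. There are 200 camera calls.

TASK

Get the cam vice ready for engraving: take the white plaster offcut off the vice and put it in the grey bin, flip the cam lever fully open before touching the adjusting nut, and pull every brass blank out of the wooden holder and stand each in a pocket of its own in the vice, down on the pocket floor. While the lever is open also turn the adjusting nut until its pointer lines up with the white mark; then flip the lever fully closed so that the jaw grips all the blanks upright, leaving the other things on the bench alone.

Things in the scene. Friction and masses are not known exactly. Their poses are not given: they have to be found in the camera images.
- vice: Fixed bench vice; origin on the bench under it, x axis away from the robot (within 0.3 rad of world x), z up. Base plate x and y +-110, +-100 mm, 14 mm thick. Its top (grey housing x -105 to -6, steel rear jaw x 45 to 105; y +-94 mm) is level, 74 mm above the bench. Between front and rear jaw is a row of four pockets along y, 44 mm apart, 60 mm deep, parted by fins 23.5 mm wide on the rear jaw.
- jaw: The moving front jaw: steel, 186 mm long in y, 22 mm thick, top 72 mm above the bench, sprung, so that it grips the blanks with a few newtons; not to be handled itself. The lever moves it along the vice's x: its face is at vice x = 30 mm (lever closed, no blanks) or 25 mm (open). The rear jaw's face is at 45 mm with the nut at the mark and 1.2 mm further back for each rad the nut is unscrewed.
- pocket0 (a point): Centre of the floor of pocket 0 of the vice (14 mm above the bench, vice x = 35 mm, y = -66 mm), midway between the jaws when open. The pocket is 20.5 mm wide in y, and in x 20 mm when open (nut at the mark); its mouth is 60 mm above this point.
- pocket1 (a point): Centre of the floor of pocket 1 of the vice (14 mm above the bench, vice x = 35 mm, y = -22 mm), midway between the jaws when open. The pocket is 20.5 mm wide in y, and in x 20 mm when open (nut at the mark); its mouth is 60 mm above this point.
- pocket2 (a point): Centre of the floor of pocket 2 of the vice (14 mm above the bench, vice x = 35 mm, y = 22 mm), midway between the jaws when open. The pocket is 20.5 mm wide in y, and in x 20 mm when open (nut at the mark); its mouth is 60 mm above this point.
- pocket3 (a point): Centre of the floor of pocket 3 of the vice (14 mm above the bench, vice x = 35 mm, y = 66 mm), midway between the jaws when open. The pocket is 20.5 mm wide in y, and in x 20 mm when open (nut at the mark); its mouth is 60 mm above this point.
- lever (a joint): The cam lever, angle in rad, vertical axis: 0 = fully closed, against its stop (the lever points along the vice's +y), 1.75 = fully open, against its stop (it points about along the vice's -x, to the robot); it opens counter-clockwise seen from above. It stays where it is left; about 3 N at the grip moves it.
- lever_hinge (a point): On the lever's vertical axis, 85 mm above the bench; vice frame x = -50, y = 50 mm.
- lever_grip (a point): Middle of the upright black round handle post (16 mm diameter, seen from 90 to 132 mm above the bench) at the end of the lever; this point is 116 mm above the bench and 90 mm from the lever's axis. The lever's bar below it is 16 mm wide and lies 80 to 90 mm above the bench.
- nut (a joint): The adjusting nut, angle in rad about a vertical axis: 0 = pointer exactly at the white mark; positive = unscrewed (counter-clockwise from above). Starts at 1.0 to 2.3, so it must be turned clockwise. Stops at -0.7 and 2.8; friction 0.12 N m holds it where it is left.
- nut_grip (a point): Middle of the nut's black wing, on the nut's axis, 100 mm above the bench. The wing is an upright bar 44 mm long, 12 mm thick, from 83 to 111 mm above the bench; its length runs along the line from the axis to the pointer.
- nut_pointer (a point): Tip of the white pointer at one end of the wing, 26 mm from the nut's axis, just above the housing.
- nut_mark (a point): White line on the housing, 35 mm from the nut's axis on the robot side (the vice's -x): the pointer must point at it.
- holder: Fixed wooden block, 190 x 52 x 55 mm high, origin under its centre, with four square 20 mm wells in a row along its x (at -66, -22, 22, 66 mm), 45 mm deep (floor 10 mm above the bench).
- blank0: Brass stamp blank: round bar, 16 mm diameter, 130 mm long, about 0.19 kg, plain but for a thin dark ring 26 mm below its top; origin at the centre of its lower end, z along it. Starts upright in a well of the holder, 85 mm standing out. Between two and four blanks are present; absent ones read None.
- blank1: Brass stamp blank: round bar, 16 mm diameter, 130 mm long, about 0.19 kg, plain but for a thin dark ring 26 mm below its top; origin at the centre of its lower end, z along it. Starts upright in a well of the holder, 85 mm standing out. Between two and four blanks are present; absent ones read None.
- blank2: Brass stamp blank: round bar, 16 mm diameter, 130 mm long, about 0.19 kg, plain but for a thin dark ring 26 mm below its top; origin at the centre of its lower end, z along it. Starts upright in a well of the holder, 85 mm standing out. Between two and four blanks are present; absent ones read None.
- blank3: Brass stamp blank: round bar, 16 mm diameter, 130 mm long, about 0.19 kg, plain but for a thin dark ring 26 mm below its top; origin at the centre of its lower end, z along it. Starts upright in a well of the holder, 85 mm standing out. Between two and four blanks are present; absent ones read None.
- offcut: White plaster offcut, block 56 x 42 x 32 mm (x, y, z), 25 g, origin at the centre of its underside. Starts flat on top of the vice, over the pockets.
- bin: Fixed grey open bin for offcuts, 150 x 140 mm (x, y), 50 mm high, 4 mm walls, origin under its centre.
- jar: Bystander: amber glass jar, 60 mm diameter, 85 mm high, between the vice and the bin or holder on the left.
- brush: Bystander: flat wooden brush, about 190 mm long, lying beyond on the right; origin near its middle.
There are look-alikes about, which are no part of the job. What is shaped like the blank2 but blue is not meant. What is shaped like the blank3 but blue or purple is not meant.

How it is judged:
By the outcome, as a careful person would: the job done as asked, in the order asked, and still so for the second after the job is handed in, with the robot touching nothing.
Of blank0, blank1, blank2, blank3 only 2 to 4 are there at a start; the rules pass over those that are not, and their reading is None.
At some moment in a run one of offcut may be knocked a few centimetres aside while the robot is not near it.
It also fails if it takes over 210 s, if anything falls off the work surface, if the arm or the gripper's body presses on something with over 40 N, if the wrist force passes 120 N, or if a joint passes its speed limit or range.

## Working session

There is one attempt and no reset: what is moved stays moved. The work goes in short steps, Python scripts to look and compute and a shell command to move; the robot and the scene stay as the last step left them, time stands still between calls to the robot, and variables do not carry over. Pictures are saved under pics/ and viewed, at most 14 in all, crops included, and the job is handed in when it is done.

```bash
mkdir -p pics; cat > h.py <<'E'
import numpy as np, cv2
from bench import telemetry, vision, job_done, robot
def cam(n):
    p=vision.camera_params(n); return np.array(p["K"]),np.array(p["world_to_cam"])
def px2w(n,u,v,z,P=None):
    K,T=P or cam(n); R,t=T[:3,:3],T[:3,3]
    d=R.T@np.linalg.inv(K)@np.array([u,v,1.]); c=-R.T@t
    return c+d*(z-c[2])/d[2]
def w2px(n,p,P=None):
    K,T=P or cam(n); q=K@(T[:3,:3]@np.array(p)+T[:3,3]); return q[:2]/q[2]
def snap(n,name,crop=None,s=1):
    im=vision.grab_frame(n)[:,:,::-1]; cv2.imwrite(f"pics/{name}_raw.png",im)
    if crop: u0,v0,u1,v1=crop; im=im[v0:v1,u0:u1]
    if s!=1: im=cv2.resize(im,None,fx=s,fy=s,interpolation=cv2.INTER_CUBIC)
    cv2.imwrite(f"pics/{name}.png",im)
E
python3 - <<'E'
from h import *
snap("top","top0",None,1.25); snap("scene","scene0",None,1.25)
s=telemetry.sense(); print(s["time"],s["eef_pos"],s["tool_rot"],s["force"],s["gripper_width"])
for n in("top","scene","wrist"):
    K,T=cam(n); print(n,K[0,0],K[0,2],K[1,2],-T[:3,:3].T@T[:3,3])
E
```

```text
0.1 [ 0.30489542 -0.60200467  0.21799343] [-3.05470541e+00 -7.29478904e-01  2.73262958e-04] [ 0.27020238 -0.76032276  0.58133444] 0.09285726098692036
top 373.1346064156737 316.8307982294773 198.06109346758586 [ 0.47176178 -0.06209911  1.11073982]
scene 401.1402594493125 321.82463040173764 197.26669512170457 [1.17923676 0.3663297  0.62252502]
wrist 318.17062807945786 319.2429516925712 197.75793439296956 [ 0.37478595 -0.56701033  0.38421719]
```

View pics/top0.png

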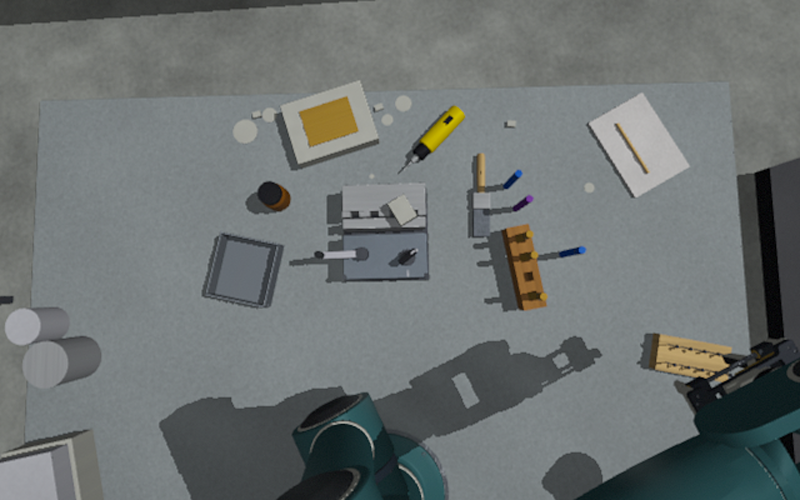

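View pics/scene0.png

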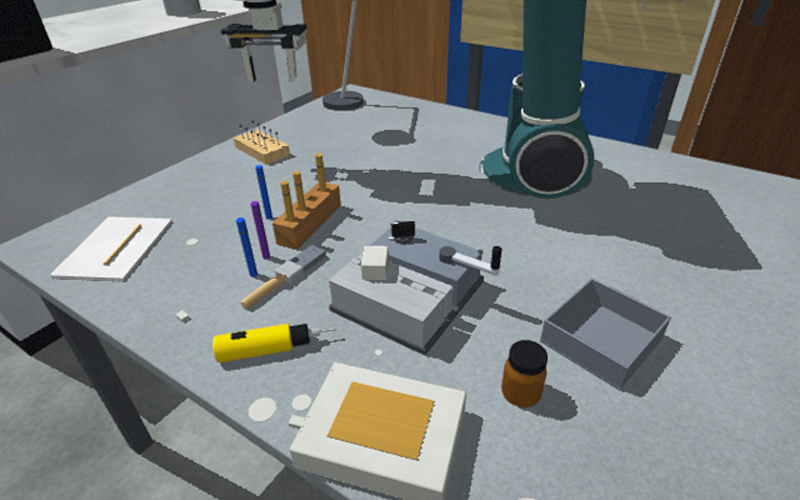

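The two pictures show the vice at about (385,232), offcut at (402,209), lever pointing left (closed) with its grip at (319,254), and nut at (406,257). The holder is at (525,267) with three blanks and one empty well, the bin at (243,270), the jar at (273,196), and blue/purple decoys right of the holder.

```bash
python3 - <<'E'
import cv2
im=cv2.imread("pics/top0_raw.png")[135:255,250:450]
cv2.imwrite("pics/topc.png",cv2.resize(im,None,fx=4,fy=4,interpolation=cv2.INTER_CUBIC))
E
```

```text
(no output)
```

View pics/topc.png

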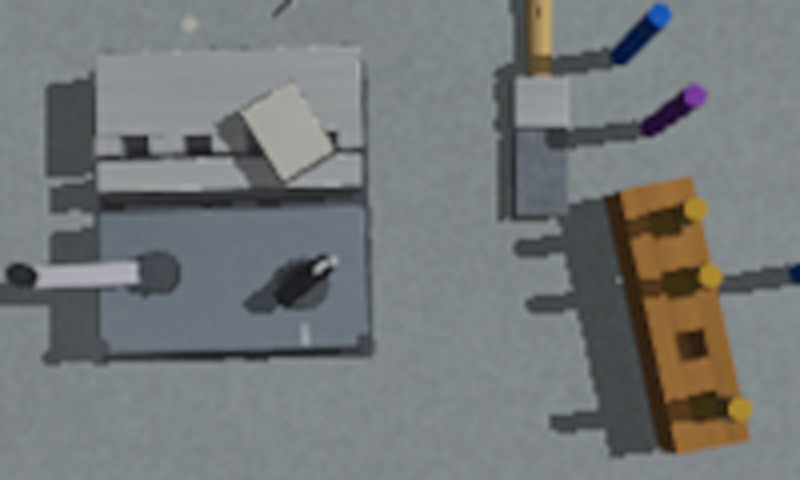

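```bash
cat >> h.py <<'E'
def fitpose(obs,x0,P,n="top"):
    from scipy.optimize import least_squares
    def f(q):
        c,s=np.cos(q[2]),np.sin(q[2])
        return np.concatenate([w2px(n,[q[0]+c*x-s*y,q[1]+s*x+c*y,z],P)-[u,v] for u,v,x,y,z in obs])
    r=least_squares(f,x0,loss="soft_l1"); return r.x,r.fun.reshape(-1,2)
E
python3 - <<'E'
from h import *
P=cam("top")
C=lambda u,v:(250+u/4-.4,135+v/4-.4)
o=[(95,55,.107,.094,.074),(360,47,.107,-.094,.074),(100,350,-.105,.094,.074),(370,345,-.105,-.094,.074),(100,205,-.006,.094,.074),(367,200,-.006,-.094,.074),(158,272,-.05,.05,.09),(20,273,-.05,.14,.132)]
x,r=fitpose([(*C(u,v),X,Y,Z) for u,v,X,Y,Z in o],[.5,0,0],P); print("vice",x.round(4),r.round(1).tolist())
for p in [(695,210),(710,276),(740,408)]: print("blank",px2w("top",*C(*p),.14,P).round(4))
for p in [(613,195),(692,178),(748,438),(668,454),(692,345)]: print("holder",px2w("top",*C(*p),.055,P).round(4))
for p in [(290,82),(338,150),(287,183),(240,112)]: print("off",px2w("top",*C(*p),.106,P).round(4))
print("nut axis?",px2w("top",*C(305,277),.111,P),"tip",px2w("top",*C(332,261),.08,P),"mark",px2w("top",*C(305,334),.074,P))
for p in [(228,233),(284,243),(268,307),(203,297)]: print("bin",px2w("top",p[0]/1.25,p[1]/1.25,.05,P).round(4))
print("jar",px2w("top",268/1.25,188/1.25,.085,P))
E
```

```text
vice [ 0.5976 -0.0126  0.0107] [[-0.0, -0.6], [0.2, -0.8], [0.2, 0.7], [0.3, 0.0], [-0.5, 1.6], [-0.1, 0.8], [0.5, -0.4], [-0.6, -0.7]]
blank [ 0.5759 -0.3169  0.14  ]
blank [ 0.5328 -0.3247  0.14  ]
blank [ 0.4475 -0.3402  0.14  ]
holder [ 0.5969 -0.2819  0.055 ]
holder [ 0.6078 -0.338   0.055 ]
holder [ 0.4244 -0.3692  0.055 ]
holder [ 0.4143 -0.3134  0.055 ]
holder [ 0.4899 -0.3331  0.055 ]
off [ 0.673  -0.0551  0.106 ]
off [ 0.6255 -0.0868  0.106 ]
off [ 0.6037 -0.0518  0.106 ]
off [ 0.6531 -0.0207  0.106 ]
nut axis? [ 0.53922715 -0.06269763  0.111     ] tip [ 0.55204783 -0.08161825  0.08      ] mark [ 0.50210529 -0.06192666  0.074     ]
bin [0.602  0.3502 0.05  ]
bin [0.5761 0.22   0.05  ]
bin [0.4307 0.2563 0.05  ]
bin [0.4559 0.4061 0.05  ]
jar [0.6975413  0.24711297 0.085     ]
```

```bash
cat >> h.py <<'E'
from scipy.spatial.transform import Rotation as Ro
def yaw():
    y=Ro.from_rotvec(telemetry.sense()["tool_rot"]).as_matrix()[:,1]; return np.arctan2(y[1],y[0])
def to(*xyz,psi=None,cur=None):
    "shares left to go (total), and rows needed"
    s=telemetry.sense(); d=(np.array(xyz)-(s["eef_pos"] if cur is None else cur)); t=0
    if psi is not None: t=(psi-yaw()+np.pi/2)%np.pi-np.pi/2
    print("total shares",(d/.4).round(4),"turn",round(t/1.5,4),"rows",round(max(np.linalg.norm(d)/.041,abs(t)/.12),1))
def st():
    s=telemetry.sense(); M=Ro.from_rotvec(s["tool_rot"]).as_matrix()
    print("t",round(s["time"],2),"p",np.round(s["eef_pos"],4),"yaw",round(yaw(),3),"tilt",M[:,2].round(3),"F",np.round(s["force"],1),"w",round(s["gripper_width"],4),"gf",round(s["gripper_force"],1),"q",np.round(s["joint_positions"],2))
E
python3 -m inch '[[0.03,0.06,0.05,0,0,0],[0.052,0.085,0.02,0,0,0.0035],[0.052,0.085,0.02,0,0,0.0035],[0.052,0.085,0.02,0,0,0.0035],[0.052,0.085,0.01,0,0,0.0035],[0.052,0.085,0.01,0,0,0.0035],[0.052,0.085,0.01,0,0,0.0035],[0.052,0.085,0.01,0,0,0.0035]]' 1
python3 -m inch '[[0.052,0.085,0,0,0,0.0035],[0.052,0.085,0,0,0,0.0035],[0.052,0.085,0,0,0,0.0035],[0.052,0.085,0,0,0,0.0035],[0.052,0.085,0,0,0,0.0035],[0.052,0.085,0,0,0,0.0035],[0.04,0.06,0,0,0,0.0035],[0,0,0,0,0,0]]'
python3 - <<'E'
from h import *
st(); snap("wrist","w1",None,1.25)
K,T=cam("wrist"); print(T.round(3).tolist())
E
```

```text
time: 0.77
eef_pos: [0.4631, -0.3383, 0.2787]
tool_rot: [-3.042, -0.786, 0.0]
force: [0.7, -0.4, 0.6]
gripper_width: 0.093
gripper_force: 0.0
time: 1.43
eef_pos: [0.6052, -0.108, 0.2777]
tool_rot: [-3.024, -0.847, 0.001]
force: [-0.2, -0.2, -0.4]
gripper_width: 0.093
gripper_force: 0.0
t 1.43 p [ 0.6052 -0.108   0.2777] yaw -1.024 tilt [-0.001  0.001 -1.   ] F [-0.2 -0.2 -0.4] w 0.093 gf 0.0 q [-0.22 -0.02  1.49  0.    1.68  0.81]
[[0.519, -0.855, -0.002, -0.407], [-0.82, -0.499, 0.281, 0.391], [-0.241, -0.144, -0.96, 0.578], [0.0, 0.0, 0.0, 1.0]]
```

View pics/w1.png

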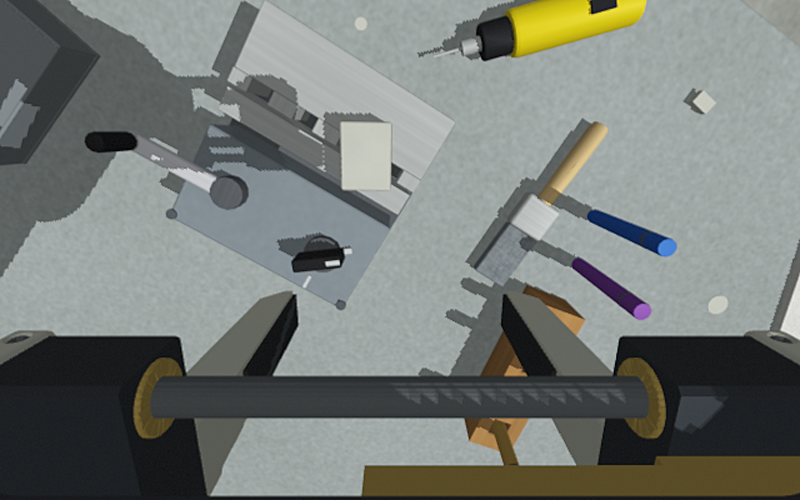

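The wrist view shows the offcut's top face between (340,122) and (391,190), already square to the fingers. The lever grip is at (110,142), the nut wing at (318,259), and its pointer points right.

```bash
python3 - <<'E'
from h import *
P=cam("wrist")
c=[px2w("wrist",u/1.25,v/1.25,.106,P) for u,v in[(340,122),(391,122),(391,190),(341,190)]]
print(np.round(c,4).tolist()); m=np.mean(c,0); print(m, [np.linalg.norm(c[i]-c[i-1]).round(4) for i in range(4)], np.arctan2(*(c[1]-c[0])[1::-1]))
for z in(.16,.079): to(m[0],m[1],z)
for u,v,z in[(454,124,.074),(110,142,.132),(229,191,.09),(172,213,.074),(341,305,.074),(306,282,.074)]: print(px2w("wrist",u/1.25,v/1.25,z,P).round(4))
E
```

```text
[[0.6519, -0.0246, 0.106], [0.6734, -0.0599, 0.106], [0.6261, -0.0883, 0.106], [0.604, -0.052, 0.106]]
[ 0.63884829 -0.05620962  0.106     ] [np.float64(0.0552), np.float64(0.0414), np.float64(0.0551), np.float64(0.0425)] -1.0248171151261727
total shares [ 0.0866  0.1344 -0.2946] turn 0.0 rows 3.3
total shares [ 0.0866  0.1344 -0.4971] turn 0.0 rows 5.1
[ 0.7012 -0.1077  0.074 ]
[0.5499 0.1143 0.132 ]
[0.5482 0.0337 0.09  ]
[0.4954 0.0759 0.074 ]
[ 0.4956 -0.1067  0.074 ]
[ 0.4993 -0.0649  0.074 ]
```

```bash
python3 -m inch '[[0.043,0.067,-0.05,0,0,0],[0.0436,0.0674,-0.06,0,0,0],[0,0,-0.1,0,0,0],[0,0,-0.1,0,0,0],[0,0,-0.1,0,0,0],[0,0,-0.05,0,0,0],[0,0,-0.035,0,0,0],[0,0,0,0,0,0]]'
python3 -m inch '[[0,0,0,0,0,0],[0,0,0,0,0,0],[0,0,0,0,0,0],[0,0,0,0,0,0],[0,0,0,0,0,0],[0,0,0,0,0,0],[0,0,0,0,0,0]]' -1 12
python3 -m inch '[[0,0,0.03,0,0,0],[0,0,0.1,0,0,0],[0,0,0.1,0,0,0],[0,0,0.1,0,0,0],[0,0,0.1,0,0,0],[0,0,0,0,0,0]]'
python3 - <<'E'
from h import *
st(); to(.512,.308,.18)
E
```

```text
time: 2.15
eef_pos: [0.6366, -0.0591, 0.0777]
tool_rot: [-3.026, -0.84, 0.006]
force: [0.7, 1.1, -0.2]
gripper_width: 0.093
gripper_force: 0.0
time: 2.73
eef_pos: [0.6381, -0.0584, 0.0809]
tool_rot: [3.027, 0.841, 0.001]
force: [-0.4, 0.9, -0.4]
gripper_width: 0.0507
gripper_force: 0.0
time: 3.23
eef_pos: [0.6395, -0.0586, 0.263]
tool_rot: [3.023, 0.84, 0.016]
force: [0.1, -1.0, 0.1]
gripper_width: 0.0419
gripper_force: 12.0
t 3.23 p [ 0.6395 -0.0586  0.263 ] yaw -1.028 tilt [ 0.011 -0.001 -1.   ] F [ 0.1 -1.   0.1] w 0.0419 gf 12.0 q [-0.13  0.03  1.46  0.    1.64  0.9 ]
total shares [-0.3188  0.9165 -0.2074] turn 0.0 rows 9.7
```

```bash
python3 -m inch '[[-0.031,0.092,0,0,0,0],[-0.031,0.092,0,0,0,0],[-0.031,0.092,0,0,0,0],[-0.031,0.092,0,0,0,0],[-0.031,0.092,0,0,0,0],[-0.031,0.092,0,0,0,0],[-0.031,0.092,0,0,0,0],[-0.031,0.092,0,0,0,0]]'
python3 -m inch '[[-0.031,0.092,0,0,0,0],[-0.031,0.088,0,0,0,0],[0,0,-0.1,0,0,0],[0,0,-0.1,0,0,0],[0,0,-0.1,0,0,0],[0,0,-0.1,0,0,0],[0,0,-0.08,0,0,0],[0,0,-0.03,0,0,0]]'
python3 -m inch '[[0,0,0,0,0,0],[0,0,0,0,0,0],[0,0,0,0,0,0],[0,0,0,0,0,0],[0,0,0,0,0,0],[0,0,0,0,0,0]]' 0.6
python3 -m inch '[[0,0,0.1,0,0,0],[0,0,0.1,0,0,0],[0,0,0.1,0,0,0],[0,0,0.1,0,0,0],[0,0,0.05,0,0,0],[0,0,0,0,0,0]]' -0.3
python3 - <<'E'
from h import *
st(); to(.546,.127,.26,psi=0); snap("top","t2",(140,120,400,260),3)
E
```

```text
time: 3.9
eef_pos: [0.5377, 0.2376, 0.2535]
tool_rot: [-3.027, -0.841, -0.001]
force: [1.5, 0.1, -0.6]
gripper_width: 0.0421
gripper_force: 12.0
time: 4.57
eef_pos: [0.5121, 0.307, 0.0442]
tool_rot: [3.026, 0.841, -0.008]
force: [-0.0, -0.3, -0.6]
gripper_width: 0.0425
gripper_force: 12.0
time: 5.07
eef_pos: [0.5145, 0.3082, 0.0499]
tool_rot: [-3.026, -0.841, -0.003]
force: [0.2, 0.1, -0.0]
gripper_width: 0.0733
gripper_force: 0.0
time: 5.57
eef_pos: [0.5152, 0.3086, 0.2352]
tool_rot: [-3.025, -0.841, -0.013]
force: [0.1, 0.1, 0.8]
gripper_width: 0.039
gripper_force: 0.0
t 5.57 p [0.5152 0.3086 0.2352] yaw -1.029 tilt [ 0.007  0.004 -1.   ] F [0.1 0.1 0.8] w 0.039 gf 0.0 q [ 0.5  -0.05  1.59  0.    1.6   1.53]
total shares [ 0.0769 -0.4541  0.062 ] turn 0.6857 rows 8.6
```

View pics/t2.png

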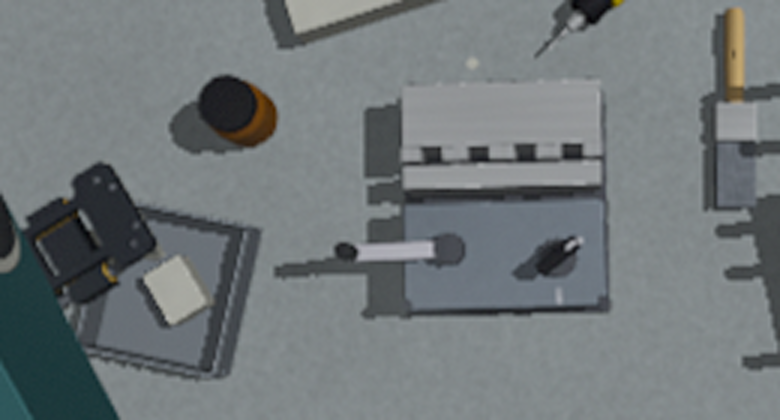

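The offcut lies in the bin at about (175,290), and all four pockets are clear. Next is the lever.

```bash
python3 -m inch '[[0.0096,-0.056,0,0,0,0.08],[0.0096,-0.056,0,0,0,0.08],[0.0096,-0.056,0,0,0,0.08],[0.0096,-0.056,0,0,0,0.08],[0.0096,-0.056,0,0,0,0.08],[0.0096,-0.056,0,0,0,0.08],[0.0096,-0.056,0,0,0,0.08],[0.0096,-0.056,0,0,0,0.08]]'
python3 -m inch '[[0,-0.004,0,0,0,0.046],[0,0,0,0,0,0],[0,0,0,0,0,0]]'
python3 - <<'E'
from h import *
st(); to(.546,.127,.1,psi=0); snap("wrist","w2",None,1.25)
print(w2px("wrist",(.546,.127,.132))*1.25)
E
```

```text
time: 6.28
eef_pos: [0.5444, 0.1276, 0.2274]
tool_rot: [-2.289, -2.15, 0.002]
force: [0.8, 0.6, -0.3]
gripper_width: 0.0329
gripper_force: 0.0
time: 6.53
eef_pos: [0.5445, 0.1271, 0.2277]
tool_rot: [-2.224, -2.218, 0.001]
force: [-0.2, -0.8, 0.2]
gripper_width: 0.0326
gripper_force: 0.0
t 6.53 p [0.5445 0.1271 0.2277] yaw -0.003 tilt [-0.001 -0.    -1.   ] F [-0.2 -0.8  0.2] w 0.0326 gf 0.0 q [ 0.18 -0.14  1.68  0.    1.6   0.19]
total shares [ 3.800e-03 -2.000e-04 -3.193e-01] turn 0.0017 rows 3.1
[401.21193934 250.15358595]
```

View pics/w2.png

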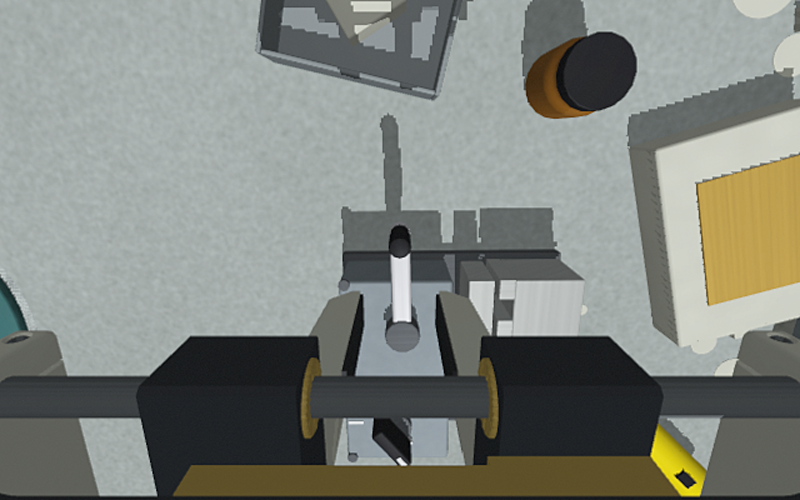

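The post top is at (400,244) against a predicted (401,250), so the estimate is good. I'll descend and grip.

```bash
python3 -m inch '[[0.0038,0.002,-0.08,0,0,0],[0,0,-0.1,0,0,0],[0,0,-0.1,0,0,0],[0,0,-0.035,0,0,0],[0,0,0,0,0,0]]'
python3 -m inch '[[0,0,0,0,0,0],[0,0,0,0,0,0],[0,0,0,0,0,0],[0,0,0,0,0,0],[0,0,0,0,0,0]]' -1 12
python3 - <<'E'
from h import *
st(); p=telemetry.sense()["eef_pos"]; h=np.array([.5474,.0365]); 
# arc waypoints
a0=np.arctan2(p[1]-h[1],p[0]-h[0]); r=.09; print(a0, np.hypot(*(p[:2]-h)))
pts=[h+r*np.array([np.cos(np.pi/2+.0107+a),np.sin(np.pi/2+.0107+a)]) for a in np.arange(0,1.81,.11)]
print((np.diff(pts,axis=0)/.4).round(4).tolist())
E
```

```text
time: 7.0
eef_pos: [0.5444, 0.1283, 0.099]
tool_rot: [-2.219, -2.219, 0.008]
force: [-1.0, 0.6, 0.3]
gripper_width: 0.0323
gripper_force: 0.0
time: 7.42
eef_pos: [0.5462, 0.1285, 0.1051]
tool_rot: [-2.221, -2.222, -0.002]
force: [-11.6, 2.7, 10.4]
gripper_width: 0.0156
gripper_force: 12.0
t 7.42 p [0.5462 0.1285 0.1051] yaw 0.0 tilt [ 0.001  0.001 -1.   ] F [-11.6   2.7  10.4] w 0.0156 gf 12.0 q [ 0.19 -0.08  1.83  0.    1.39  0.18]
1.5839413041376977 0.09199856930609769
[[-0.0247, -0.0016], [-0.0244, -0.0043], [-0.0237, -0.007], [-0.0228, -0.0095], [-0.0216, -0.012], [-0.0202, -0.0143], [-0.0185, -0.0164], [-0.0166, -0.0183], [-0.0145, -0.0201], [-0.0122, -0.0215], [-0.0097, -0.0227], [-0.0072, -0.0237], [-0.0046, -0.0243], [-0.0019, -0.0247], [0.0009, -0.0247], [0.0036, -0.0245]]
```

```bash
python3 -m inch '[[-0.0247,-0.0016,0,0,0,0.073],[-0.0244,-0.0043,0,0,0,0.073],[-0.0237,-0.007,0,0,0,0.073],[-0.0228,-0.0095,0,0,0,0.073],[-0.0216,-0.012,0,0,0,0.073],[-0.0202,-0.0143,0,0,0,0.073],[-0.0185,-0.0164,0,0,0,0.073],[-0.0166,-0.0183,0,0,0,0.073]]'
python3 -m inch '[[-0.0145,-0.02,0,0,0,0.073],[-0.0122,-0.0215,0,0,0,0.073],[-0.0097,-0.0227,0,0,0,0.073],[-0.0072,-0.0237,0,0,0,0.073],[-0.0046,-0.0243,0,0,0,0.073],[-0.002,-0.0247,0,0,0,0.073],[0.001,-0.0247,0,0,0,0.073],[0,0,0,0,0,0]]'
python3 - <<'E'
from h import *
st(); p=telemetry.sense()["eef_pos"]; h=np.array([.5474,.0365]); d=p[:2]-h
print(np.arctan2(d[1],d[0])%(2*np.pi)-np.pi/2-.0107,np.hypot(*d))
E
```

```text
time: 8.08
eef_pos: [0.4772, 0.0959, 0.1051]
tool_rot: [1.06, 2.957, 0.006]
force: [-6.4, 10.6, 6.9]
gripper_width: 0.0155
gripper_force: 12.0
time: 8.75
eef_pos: [0.4574, 0.0289, 0.1049]
tool_rot: [-0.125, 3.139, -0.001]
force: [-12.9, -4.4, 9.1]
gripper_width: 0.0158
gripper_force: 12.0
t 8.75 p [0.4574 0.0289 0.1049] yaw 1.65 tilt [ 0.001 -0.    -1.   ] F [-12.9  -4.4   9.1] w 0.0158 gf 12.0 q [ 0.01 -0.32  2.03 -0.    1.43 -1.64]
1.6447215354733018 0.09029851776215428
```

```bash
python3 -m inch '[[0.003,-0.02,0,0,0,0.04],[0.003,-0.015,0,0,0,0.03],[0,0,0,0,0,0],[0,0,0,0,0,0]]'
python3 -m inch '[[0.001,-0.01,0,0,0,0],[0.001,-0.01,0,0,0,0],[0,0,0,0,0,0],[0,0,0,0,0,0]]'
python3 - <<'E'
from h import *
st(); p=telemetry.sense()["eef_pos"]; h=np.array([.5474,.0365]); d=p[:2]-h
print(np.arctan2(d[1],d[0])%(2*np.pi)-np.pi/2-.0107,np.hypot(*d))
E
```

```text
time: 9.08
eef_pos: [0.4597, 0.0179, 0.1048]
tool_rot: [-0.278, 3.129, 0.008]
force: [-13.4, 22.1, 8.8]
gripper_width: 0.0219
gripper_force: 12.0
time: 9.42
eef_pos: [0.461, 0.0102, 0.1048]
tool_rot: [-0.278, 3.127, 0.008]
force: [-7.7, 22.8, 6.6]
gripper_width: 0.0373
gripper_force: 12.0
t 9.42 p [0.461  0.0102 0.1048] yaw 1.748 tilt [ 0.001  0.005 -1.   ] F [-7.7 22.8  6.6] w 0.0373 gf 12.0 q [-0.04 -0.32  2.03  0.01  1.43 -1.79]
1.8558942720711498 0.09033976027907778
```

```bash
python3 -m inch '[[0,0.015,0,0,0,0],[0,0,0,0,0,0],[0,0,0,0,0,0],[0,0,0,0,0,0],[0,0,0,0,0,0]]' 0.0
python3 -m inch '[[0,0,0.08,0,0,0],[0,0,0.1,0,0,0],[0,0,0.1,0,0,0],[0.03,-0.03,0.05,0,0,-0.08],[0.03,-0.03,0,0,0,-0.08],[0.03,-0.03,0,0,0,-0.08],[0.03,-0.03,0,0,0,-0.08],[0.03,-0.03,0,0,0,-0.08]]'
python3 -m inch '[[0.01,-0.01,0,0,0,-0.08],[0.01,-0.01,0,0,0,-0.08],[0,0,0,0,0,-0.08],[0,0,0,0,0,-0.08],[0,0,0,0,0,-0.06],[0,0,0,0,0,0],[0,0,0,0,0,0]]'
python3 - <<'E'
from h import *
st(); to(.537,-.0635,.1,psi=.69); snap("top","t3",(250,135,380,235),6); snap("wrist","w3")
E
```

```text
time: 9.83
eef_pos: [0.4609, 0.0137, 0.103]
tool_rot: [-0.278, 3.129, -0.0]
force: [-0.2, 0.6, 0.7]
gripper_width: 0.0465
gripper_force: 0.0
time: 10.5
eef_pos: [0.5213, -0.0469, 0.2348]
tool_rot: [0.669, 3.069, -0.0]
force: [0.2, 1.3, 0.1]
gripper_width: 0.0466
gripper_force: 0.0
time: 11.08
eef_pos: [0.5288, -0.0542, 0.2347]
tool_rot: [1.492, 2.765, -0.0]
force: [-0.1, 0.2, 1.2]
gripper_width: 0.0465
gripper_force: 0.0
t 11.08 p [ 0.5288 -0.0542  0.2347] yaw 0.581 tilt [-0. -0. -1.] F [-0.1  0.2  1.2] w 0.0465 gf 0.0 q [-0.15 -0.2   1.72 -0.    1.62 -0.73]
total shares [ 0.0206 -0.0232 -0.3367] turn 0.0728 rows 3.3
```

View pics/w3.png

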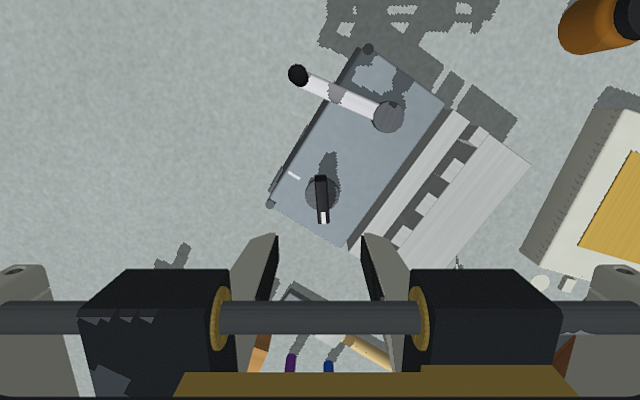

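The lever is open: hub at (388,117), post top at (298,74). The nut wing is vertical in the image, (321,178) to (323,212), with the pointer tip at (323,222) and the mark at (294,176).

```bash
python3 - <<'E'
from h import *
P=cam("wrist"); f=lambda u,v,z:px2w("wrist",u,v,z,P)[:2].round(4)
hub=f(388,116,.09); post=f(298,74,.132); d=post-hub; print(hub,post,np.hypot(*d),np.arctan2(d[1],d[0])%6.2832-np.pi/2-.0107)
a,b,t,m=f(321,178,.111),f(323,212,.111),f(323,223,.078),f(294,176,.074)
print(a,b,(a+b)/2,"tip",t,"mark",m,"disc",f(321,193,.08)); d=t-(a+b)/2; print(np.hypot(*d),np.arctan2(d[1],d[0]),np.arctan2(*(b-a)[::-1]),"mark->axis",m+[.035,.0004])
E
```

```text
[0.5459 0.0386] [0.4591 0.0216] 0.08844908139715194 1.75351546983633
[ 0.5233 -0.0425] [ 0.5433 -0.0694] [ 0.5333  -0.05595] tip [ 0.5567 -0.089 ] mark [ 0.5032 -0.0631] disc [ 0.5361 -0.0616]
0.040495215766803844 -0.954709297036381 -0.9314718046946753 mark->axis [ 0.5382 -0.0627]
```

```bash
python3 - <<'E'
import cv2
im=cv2.imread("pics/w3_raw.png")[150:250,260:380]
cv2.imwrite("pics/w3c.png",cv2.resize(im,None,fx=5,fy=5,interpolation=cv2.INTER_CUBIC))
E
```

```text
(no output)
```

View pics/w3c.png

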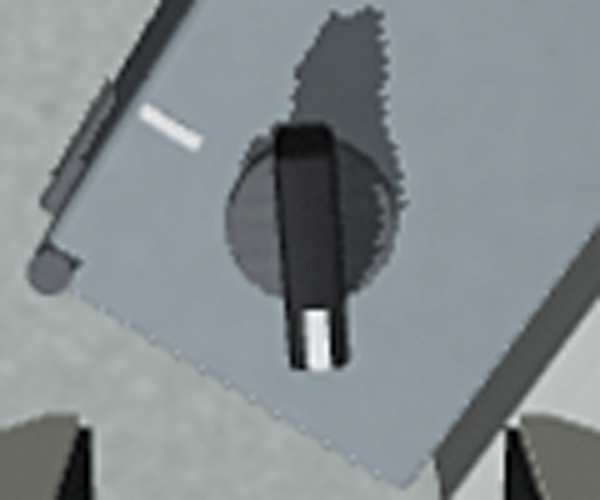

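```bash
python3 - <<'E'
from h import *
P=cam("wrist"); f=lambda u,v,z:px2w("wrist",u,v,z,P)[:2].round(4)
a,b=f(260+303/5,150+158/5,.111),f(260+321/5,150+370/5,.111)
c=(a+b)/2; print(a,b,c,np.hypot(*(b-a)),"dir",np.arctan2(*(b-a)[::-1]))
m0,m1=f(260+142/5,150+110/5,.074),f(260+200/5,150+145/5,.074); print("mark",m0,m1,np.arctan2(*(m0-m1)[::-1]))
print("disc",f(260+311/5,150+217/5,.083)); to(c[0],c[1],.088,psi=np.arctan2(*(b-a)[::-1])+np.pi/2)
E
```

```text
[ 0.5249 -0.0456] [ 0.5511 -0.079 ] [ 0.538  -0.0623] 0.042449970553582246 dir -0.9056209500587572
mark [ 0.496  -0.0627] [ 0.5101 -0.0624] -3.1203192675657316
disc [ 0.5369 -0.0606]
total shares [ 0.0231 -0.0204 -0.3667] turn 0.0561 rows 3.6
```

```bash
python3 -m inch '[[0.0231,-0.0208,-0.04,0,0,0.056],[0,0,-0.1,0,0,0],[0,0,-0.1,0,0,0],[0,0,-0.08,0,0,0],[0,0,-0.046,0,0,0],[0,0,0,0,0,0]]'
python3 -m inch '[[0,0,0,0,0,0],[0,0,0,0,0,0],[0,0,0,0,0,0],[0,0,0,0,0,0],[0,0,0,0,0,0],[0,0,0,0,0,0],[0,0,0,0,0,0],[0,0,0,0,0,0]]' -1 45
python3 -c "
from h import *
st()"
```

```text
time: 11.68
eef_pos: [0.536, -0.0621, 0.0838]
tool_rot: [-1.373, -2.819, 0.003]
force: [-0.8, 0.2, -1.0]
gripper_width: 0.0464
gripper_force: 0.0
time: 12.35
eef_pos: [0.5378, -0.0629, 0.0891]
tool_rot: [1.379, 2.823, -0.002]
force: [-6.3, -4.2, 7.7]
gripper_width: 0.0115
gripper_force: 45.0
t 12.35 p [ 0.5378 -0.0629  0.0891] yaw 0.662 tilt [-0.    -0.001 -1.   ] F [-6.3 -4.2  7.7] w 0.0115 gf 45.0 q [-0.16 -0.11  1.88 -0.    1.37 -0.82]
```

Gripped with a width of 11.5 mm. Turning −2.22 rad, which is −1.48 in shares.

```bash
python3 -m inch '[[0,0,0,0,0,-0.08],[0,0,0,0,0,-0.08],[0,0,0,0,0,-0.08],[0,0,0,0,0,-0.08],[0,0,0,0,0,-0.08],[0,0,0,0,0,-0.08],[0,0,0,0,0,-0.08],[0,0,0,0,0,-0.08]]'
python3 -m inch '[[0,0,0,0,0,-0.08],[0,0,0,0,0,-0.08],[0,0,0,0,0,-0.08],[0,0,0,0,0,-0.08],[0,0,0,0,0,-0.08],[0,0,0,0,0,-0.08],[0,0,0,0,0,-0.08],[0,0,0,0,0,-0.08]]'
python3 -m inch '[[0,0,0,0,0,-0.08],[0,0,0,0,0,-0.08],[0,0,0,0,0,-0.044],[0,0,0,0,0,0],[0,0,0,0,0,0],[0,0,0,0,0,0]]'
python3 -c "
from h import *
st()"
```

```text
time: 13.02
eef_pos: [0.5371, -0.063, 0.0891]
tool_rot: [-2.532, -1.859, 0.004]
force: [-14.2, -4.6, 12.0]
gripper_width: 0.0117
gripper_force: 45.0
time: 13.68
eef_pos: [0.5367, -0.0626, 0.089]
tool_rot: [-3.105, -0.48, 0.005]
force: [-19.2, -1.1, 13.5]
gripper_width: 0.0115
gripper_force: 45.0
time: 14.18
eef_pos: [0.5367, -0.0623, 0.0891]
tool_rot: [-3.142, -0.011, 0.005]
force: [-19.1, 0.7, 15.8]
gripper_width: 0.0115
gripper_force: 45.0
t 14.18 p [ 0.5367 -0.0623  0.0891] yaw -1.564 tilt [-0.003  0.    -1.   ] F [-19.1   0.7  15.8] w 0.0115 gf 45.0 q [-0.16 -0.11  1.88 -0.    1.37  1.4 ]
```

Release, rise, and look.

```bash
python3 -m inch '[[0,0,0,0,0,0],[0,0,0,0,0,0],[0,0,0,0,0,0],[0,0,0,0,0,0],[0,0,0,0,0,0]]' 0.0
python3 -m inch '[[0,0,0.06,0,0,0],[0,0,0.1,0,0,0],[-0.05,0,0.08,0,0,0],[-0.1,0,0.04,0,0,0],[-0.1,0,0.04,0,0,0],[-0.05,0,0,0,0,0],[0,0,0,0,0,0],[0,0,0,0,0,0]]'
python3 - <<'E'
from h import *
st(); snap("wrist","w4"); P=cam("wrist"); u,v=w2px("wrist",(.538,-.0625,.1),P); print(u,v)
np.savez("w4.npz",K=P[0],T=P[1])
u,v=int(u),int(v); im=cv2.imread("pics/w4_raw.png")[max(v-60,0):v+70,max(u-80,0):u+80]
print(max(u-80,0),max(v-60,0)); cv2.imwrite("pics/w4c.png",cv2.resize(im,None,fx=5,fy=5,interpolation=cv2.INTER_CUBIC)[:600,:800])
E
```

```text
time: 14.6
eef_pos: [0.5381, -0.0623, 0.0883]
tool_rot: [-3.142, -0.011, -0.0]
force: [-0.1, 0.3, 0.0]
gripper_width: 0.0406
gripper_force: 0.0
time: 15.27
eef_pos: [0.4204, -0.0624, 0.2158]
tool_rot: [3.141, 0.01, 0.003]
force: [0.3, 0.2, 0.5]
gripper_width: 0.0463
gripper_force: 0.0
t 15.27 p [ 0.4204 -0.0624  0.2158] yaw -1.564 tilt [ 0.002 -0.    -1.   ] F [0.3 0.2 0.5] w 0.0463 gf 0.0 q [-0.21 -0.45  1.95  0.    1.65  1.36]
320.5306967356372 55.18177849825229
240 0
```

View pics/w4c.png

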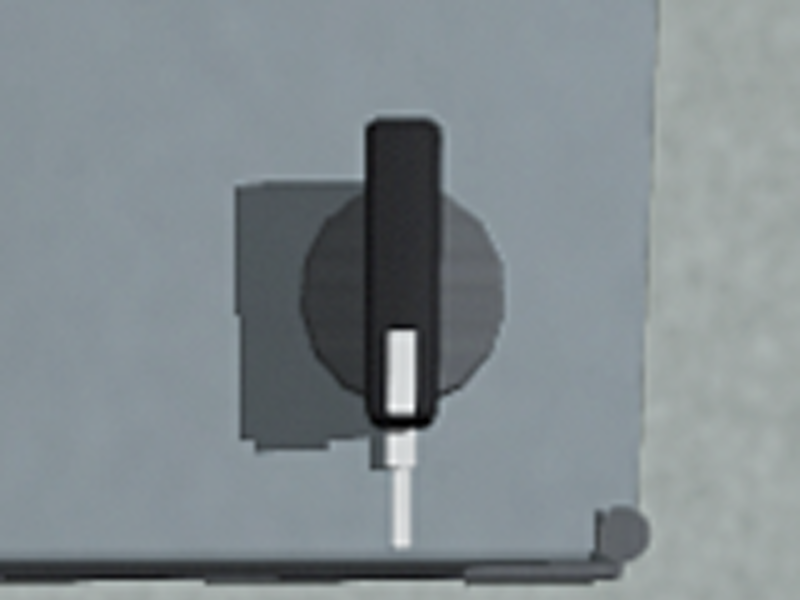

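The pointer tip at (400,465) lines up with the mark at (401,510). Next I'll measure the pockets and the blanks from close by.

```bash
python3 -m inch '[[0.09,0.026,0.01,0,0,0],[0.095,0.026,0.01,0,0,0],[0.095,0.026,0.01,0,0,0],[0.095,0.026,0.01,0,0,0],[0,0,0,0,0,0],[0,0,0,0,0,0]]' 0.1
python3 - <<'E'
from h import *
st(); K,T=cam("wrist"); np.savez("w5.npz",K=K,T=T); snap("wrist","w5")
P=(K,T); c=[w2px("wrist",(.5976+.035,-.0126+y,.074),P) for y in(-.066,-.022,.022,.066)]; print(np.round(c,1).tolist())
u,v=np.mean(c,0).astype(int); u0,v0=max(u-100,0),max(v-70,0); print(u0,v0)
im=cv2.imread("pics/w5_raw.png")[v0:v0+140,u0:u0+200]
cv2.imwrite("pics/w5c.png",cv2.resize(im,None,fx=4,fy=4,interpolation=cv2.INTER_CUBIC))
E
python3 -m inch '[[-0.04,-0.08,0.02,0,0,0.013],[-0.042,-0.09,0.02,0,0,0.013],[-0.042,-0.09,0.02,0,0,0.013],[-0.042,-0.09,0.02,0,0,0.013],[-0.042,-0.09,0.02,0,0,0.013],[-0.042,-0.09,0,0,0,0.013],[-0.042,-0.09,0,0,0,0.013],[-0.042,-0.09,0,0,0,0.013]]'
python3 -m inch '[[-0.042,-0.09,0,0,0,0.012],[0,0,0,0,0,0],[0,0,0,0,0,0]]'
python3 - <<'E'
from h import *
st(); K,T=cam("wrist"); P=(K,T); np.savez("w6.npz",K=K,T=T); snap("wrist","w6")
for b in [(.5759,-.3169),(.5328,-.3247),(.4475,-.3402)]: print(w2px("wrist",(*b,.14),P))
E
```

```text
time: 15.82
eef_pos: [0.5724, -0.0201, 0.2285]
tool_rot: [-3.141, -0.013, 0.007]
force: [-0.3, 0.3, 0.0]
gripper_width: 0.0509
gripper_force: 0.0
t 15.82 p [ 0.5724 -0.0201  0.2285] yaw -1.563 tilt [-0.004  0.    -1.   ] F [-0.3  0.3  0. ] w 0.0509 gf 0.0 q [-0.08 -0.11  1.65  0.    1.6   1.48]
[[379.6, 123.6], [334.8, 123.2], [290.0, 122.8], [245.2, 122.4]]
212 52
time: 16.53
eef_pos: [0.435, -0.3062, 0.2717]
tool_rot: [3.13, 0.256, 0.002]
force: [1.5, -0.8, 0.0]
gripper_width: 0.051
gripper_force: 0.0
time: 16.78
eef_pos: [0.4186, -0.342, 0.2712]
tool_rot: [3.129, 0.278, 0.0]
force: [-0.2, 0.7, 0.3]
gripper_width: 0.0514
gripper_force: 0.0
t 16.78 p [ 0.4186 -0.342   0.2712] yaw -1.394 tilt [ 0. -0. -1.] F [-0.2  0.7  0.3] w 0.0514 gf 0.0 q [-0.73 -0.19  1.65 -0.    1.68  0.66]
[323.06139568   2.45665791]
[322.97274585  59.82708874]
[322.88450859 159.49586878]
```

View pics/w5c.png

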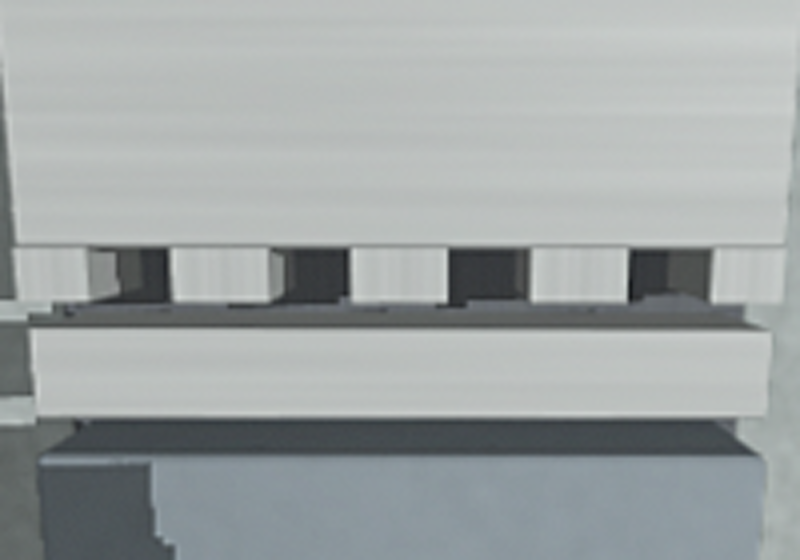

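View pics/w6.png

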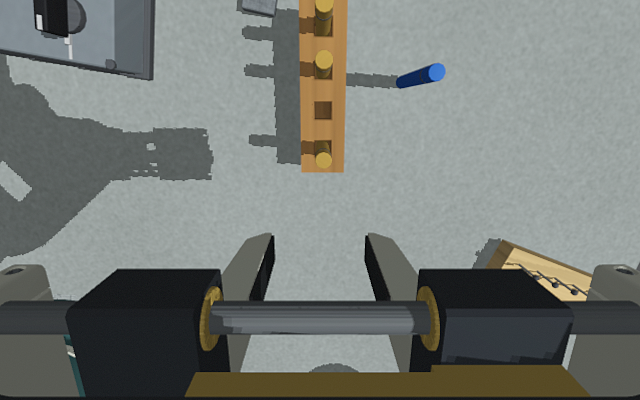

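Pocket edges in the crop are u 90–172, 270–350, 448–530 and 628–712, with the rear jaw face at v=246 and the front jaw face at v=326. The blank tops, at (323,2), (323,60) and (323,160), match the predictions.

```bash
python3 - <<'E'
from h import *
d=np.load("w5.npz"); P=(d["K"],d["T"]); f=lambda u,v,z:px2w("wrist",212+u/4-.4,52+v/4-.4,z,P).round(4)
for u in(90,172,270,350,448,530,628,712): print(u,f(u,246,.074))
print("jaw face",f(50,326,.072),f(760,328,.072)); print("housing edge",f(40,460,.074),f(762,460,.074)); print("jaw rear",f(36,415,.072),f(768,415,.072))
E2=None
d=np.load("w6.npz"); P=(d["K"],d["T"])
for p in[(323.5,1),(323.5,60),(323.5,160)]: print("blank",px2w("wrist",*p,.14,P).round(4))
to(.4475,-.3402,.105,psi=-1.392)
E
```

```text
90 [0.6413 0.0637 0.074 ]
172 [0.6415 0.0437 0.074 ]
270 [0.6417 0.0198 0.074 ]
350 [6.419e-01 4.000e-04 7.400e-02]
448 [ 0.6421 -0.0235  0.074 ]
530 [ 0.6423 -0.0434  0.074 ]
628 [ 0.6425 -0.0673  0.074 ]
712 [ 0.6426 -0.0877  0.074 ]
jaw face [0.6219 0.0755 0.072 ] [ 0.6229 -0.1015  0.072 ]
housing edge [0.5884 0.08   0.074 ] [ 0.59   -0.1043  0.074 ]
jaw rear [0.5996 0.0807 0.072 ] [ 0.6012 -0.1053  0.072 ]
blank [ 0.577  -0.3171  0.14  ]
blank [ 0.5327 -0.3252  0.14  ]
blank [ 0.4471 -0.3409  0.14  ]
total shares [ 0.0704  0.0019 -0.4156] turn 0.0001 rows 4.1
```

```bash
python3 -m inch '[[0.036,0.002,0,0,0,0],[0.0358,0.0017,-0.05,0,0,0],[0,0,-0.1,0,0,0],[0,0,-0.1,0,0,0],[0,0,-0.1,0,0,0],[0,0,-0.07,0,0,0],[0,0,-0.033,0,0,0],[0,0,0,0,0,0]]'
python3 -m inch '[[0,0,0,0,0,0],[0,0,0,0,0,0],[0,0,0,0,0,0],[0,0,0,0,0,0],[0,0,0,0,0,0],[0,0,0,0,0,0],[0,0,0,0,0,0],[0,0,0,0,0,0]]' -1 30
python3 -c "
from h import *
st(); to(.4473,-.3405,.245)"
```

```text
time: 17.5
eef_pos: [0.449, -0.3373, 0.0872]
tool_rot: [-3.126, -0.286, 0.004]
force: [0.3, -0.2, -1.0]
gripper_width: 0.0512
gripper_force: 0.0
time: 18.17
eef_pos: [0.4491, -0.3395, 0.0906]
tool_rot: [3.128, 0.283, 0.001]
force: [-1.2, -1.0, 4.3]
gripper_width: 0.0148
gripper_force: 30.0
t 18.17 p [ 0.4491 -0.3395  0.0906] yaw -1.39 tilt [ 0.001 -0.001 -1.   ] F [-1.2 -1.   4.3] w 0.0148 gf 30.0 q [-0.69 -0.06  1.84 -0.    1.37  0.7 ]
total shares [-0.0046 -0.0025  0.386 ] turn 0.0 rows 3.8
```

```bash
python3 -m inch '[[0,0,0.04,0,0,0],[0,0,0.08,0,0,0],[0,0,0.08,0,0,0],[0,0,0.08,0,0,0],[0,0,0.08,0,0,0],[0,0,0.03,0,0,0]]'
python3 -m inch '[[0.038,0.064,0,0,0,0.077],[0.038,0.064,0,0,0,0.077],[0.038,0.064,0,0,0,0.077],[0.038,0.064,0,0,0,0.077],[0.038,0.064,0,0,0,0.077],[0.038,0.064,0,0,0,0.077],[0.038,0.064,0,0,0,0.077],[0.038,0.064,0,0,0,0.077]]'
python3 -m inch '[[0.038,0.064,0,0,0,0.077],[0.038,0.064,0,0,0,0.077],[0.038,0.064,0,0,0,0.077],[0.038,0.064,0,0,0,0.077],[0,0,0,0,0,0],[0,0,0,0,0,0],[0,0,0,0,0,0],[0,0,0,0,0,0]]'
python3 - <<'E'
from h import *
st(); to(.632,-.032,.17,psi=0.008); snap("scene","s1",(230,150,450,300),3.5); snap("top","t4",(290,140,370,200),8)
for z in (.165,.295): print(z,w2px("scene",(.632,-.0335,z)),w2px("top",(.632,-.0335,z)))
E
```

```text
time: 18.67
eef_pos: [0.4494, -0.3397, 0.2505]
tool_rot: [3.126, 0.283, 0.005]
force: [0.2, 0.1, -0.7]
gripper_width: 0.0142
gripper_force: 30.0
time: 19.33
eef_pos: [0.5709, -0.133, 0.2447]
tool_rot: [-2.669, -1.656, 0.001]
force: [-0.2, -1.6, -1.8]
gripper_width: 0.0146
gripper_force: 30.0
time: 20.0
eef_pos: [0.6309, -0.0329, 0.2455]
tool_rot: [-2.228, -2.215, 0.001]
force: [0.1, 0.3, -2.0]
gripper_width: 0.0146
gripper_force: 30.0
t 20.0 p [ 0.6309 -0.0329  0.2455] yaw -0.006 tilt [-0.001 -0.    -1.   ] F [ 0.1  0.3 -2. ] w 0.0146 gf 30.0 q [-0.09  0.02  1.5  -0.    1.62 -0.09]
total shares [ 0.0027  0.0022 -0.1889] turn 0.0093 rows 1.8
0.165 [307.42489805 182.25660779] [313.71468305 166.53750603]
0.295 [304.9813809  123.84025508] [311.76936321 156.74086671]
```

View pics/s1.png

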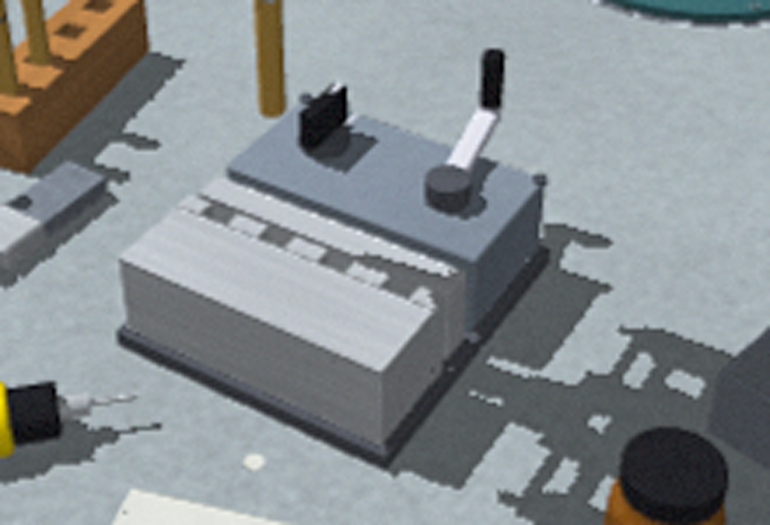

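The blank hangs upright with its lower end at (307,182), exactly where it should be above pocket 1. Inserting.

```bash
python3 -m inch '[[0.0027,0.002,0,0,0,0.009],[0,0,-0.08,0,0,0],[0,0,-0.08,0,0,0],[0,0,-0.06,0,0,0],[0,0,-0.04,0,0,0],[0,0,0,0,0,0]]'
python3 -m inch '[[0,0,-0.03,0,0,0],[0,0,-0.03,0,0,0],[0,0,-0.03,0,0,0],[0,0,-0.015,0,0,0],[0,0,0,0,0,0],[0,0,0,0,0,0]]'
python3 -c "
from h import *
st(); to(.632,-.032,.0946,psi=0.008)"
```

```text
time: 20.6
eef_pos: [0.6309, -0.0315, 0.1381]
tool_rot: [-2.208, -2.229, 0.005]
force: [0.0, 0.8, -3.3]
gripper_width: 0.0149
gripper_force: 30.0
time: 21.1
eef_pos: [0.6324, -0.0313, 0.1]
tool_rot: [-2.211, -2.232, 0.0]
force: [-0.5, -0.3, -0.3]
gripper_width: 0.0145
gripper_force: 30.0
t 21.1 p [ 0.6324 -0.0313  0.1   ] yaw 0.01 tilt [-0.  0. -1.] F [-0.5 -0.3 -0.3] w 0.0145 gf 30.0 q [-0.09  0.08  1.67 -0.    1.39 -0.1 ]
total shares [-0.0011 -0.0018 -0.0134] turn -0.001 rows 0.1
```

Free of contact so far. Down to the floor and release.

```bash
python3 -m inch '[[0,0,-0.008,0,0,0],[0,0,-0.005,0,0,0],[0,0,-0.003,0,0,0],[0,0,0,0,0,0],[0,0,0,0,0,0]]'
python3 -m inch '[[0,0,0,0,0,0],[0,0,0,0,0,0],[0,0,0,0,0,0],[0,0,0,0,0,0],[0,0,0,0,0,0]]' -0.1
python3 -m inch '[[0,0,0.05,0,0,0],[0,0,0.1,0,0,0],[0,0,0.1,0,0,0],[0,0,0.1,0,0,0],[0,0,0.03,0,0,0],[0,0,0,0,0,0]]'
python3 - <<'E'
from h import *
st(); to(.5327,-.325,.245,psi=-1.392); snap("top","t5",(250,135,450,255),4)
E
```

```text
time: 21.52
eef_pos: [0.6328, -0.0313, 0.0946]
tool_rot: [2.21, 2.231, 0.001]
force: [-2.2, 0.2, 6.8]
gripper_width: 0.0143
gripper_force: 30.0
time: 21.93
eef_pos: [0.6324, -0.0313, 0.0935]
tool_rot: [-2.211, -2.232, 0.0]
force: [-1.1, -0.3, -0.3]
gripper_width: 0.041
gripper_force: 0.0
time: 22.43
eef_pos: [0.6335, -0.0314, 0.2501]
tool_rot: [2.208, 2.229, 0.006]
force: [0.4, -0.0, -0.5]
gripper_width: 0.0419
gripper_force: 0.0
t 22.43 p [ 0.6335 -0.0314  0.2501] yaw 0.01 tilt [ 0.006 -0.001 -1.   ] F [ 0.4 -0.  -0.5] w 0.0419 gf 0.0 q [-0.09  0.02  1.49 -0.    1.62 -0.1 ]
total shares [-0.252  -0.7341 -0.0128] turn -0.9343 rows 11.7
```

```bash
python3 -m inch '[[-0.021,-0.0612,0,0,0,-0.078],[-0.021,-0.0612,0,0,0,-0.078],[-0.021,-0.0612,0,0,0,-0.078],[-0.021,-0.0612,0,0,0,-0.078],[-0.021,-0.0612,0,0,0,-0.078],[-0.021,-0.0612,0,0,0,-0.078],[-0.021,-0.0612,0,0,0,-0.078],[-0.021,-0.0612,0,0,0,-0.078]]'
python3 -m inch '[[-0.021,-0.0612,0,0,0,-0.078],[-0.021,-0.0612,0,0,0,-0.078],[-0.021,-0.0612,0,0,0,-0.078],[-0.021,-0.0612,0,0,0,-0.077],[0,0,0,0,0,0],[0,0,0,0,0,0],[0,0,0,0,0,0]]'
python3 - <<'E'
from h import *
st(); to(.5327,-.325,.09,psi=-1.392)
E
```

```text
time: 23.15
eef_pos: [0.5642, -0.228, 0.2432]
tool_rot: [-2.981, -0.985, 0.003]
force: [0.2, -0.1, 0.2]
gripper_width: 0.0422
gripper_force: 0.0
time: 23.73
eef_pos: [0.5314, -0.3246, 0.2439]
tool_rot: [-3.127, -0.281, 0.002]
force: [0.5, 0.5, 0.7]
gripper_width: 0.0421
gripper_force: 0.0
t 23.73 p [ 0.5314 -0.3246  0.2439] yaw -1.392 tilt [-0.002  0.001 -1.   ] F [0.5 0.5 0.7] w 0.0421 gf 0.0 q [-0.59 -0.    1.52  0.    1.62  0.8 ]
total shares [ 0.0032 -0.0009 -0.3848] turn -0.0002 rows 3.8
```

```bash
python3 -m inch '[[0.0032,-0.001,0,0,0,0],[0,0,-0.1,0,0,0],[0,0,-0.1,0,0,0],[0,0,-0.1,0,0,0],[0,0,-0.06,0,0,0],[0,0,-0.025,0,0,0],[0,0,0,0,0,0]]'
python3 -m inch '[[0,0,0,0,0,0],[0,0,0,0,0,0],[0,0,0,0,0,0],[0,0,0,0,0,0],[0,0,0,0,0,0],[0,0,0,0,0,0],[0,0,0,0,0,0]]' -1 30
python3 -c "
from h import *
st()"
python3 -m inch '[[0,0,0.04,0,0,0],[0,0,0.08,0,0,0],[0,0,0.08,0,0,0],[0,0,0.08,0,0,0],[0,0,0.08,0,0,0],[0,0,0.03,0,0,0],[0,0,0,0,0,0]]'
python3 -c "
from h import *
st();to(.6326,-.0775,.25,psi=.008)"
```

```text
time: 24.32
eef_pos: [0.5324, -0.3242, 0.0892]
tool_rot: [-3.127, -0.281, 0.004]
force: [0.2, -1.0, 1.1]
gripper_width: 0.0421
gripper_force: 0.0
time: 24.9
eef_pos: [0.5333, -0.3256, 0.0928]
tool_rot: [3.128, 0.279, 0.002]
force: [-0.7, 1.8, 6.7]
gripper_width: 0.0147
gripper_force: 30.0
t 24.9 p [ 0.5333 -0.3256  0.0928] yaw -1.393 tilt [ 0.001 -0.001 -1.   ] F [-0.7  1.8  6.7] w 0.0147 gf 30.0 q [-0.59  0.07  1.7   0.    1.37  0.8 ]
time: 25.48
eef_pos: [0.5336, -0.3259, 0.2509]
tool_rot: [3.126, 0.279, 0.006]
force: [0.3, 0.3, -2.0]
gripper_width: 0.0146
gripper_force: 30.0
t 25.48 p [ 0.5336 -0.3259  0.2509] yaw -1.393 tilt [ 0.004 -0.003 -1.   ] F [ 0.3  0.3 -2. ] w 0.0146 gf 30.0 q [-0.59 -0.    1.51  0.    1.63  0.8 ]
total shares [ 0.2475  0.6211 -0.0021] turn 0.9341 rows 11.7
```

```bash
python3 -m inch '[[0.0206,0.0519,0,0,0,0.078],[0.0206,0.0519,0,0,0,0.078],[0.0206,0.0519,0,0,0,0.078],[0.0206,0.0519,0,0,0,0.078],[0.0206,0.0519,0,0,0,0.078],[0.0206,0.0519,0,0,0,0.078],[0.0206,0.0519,0,0,0,0.078],[0.0206,0.0519,0,0,0,0.078]]'
python3 -m inch '[[0.0206,0.0519,0,0,0,0.078],[0.0206,0.0519,0,0,0,0.078],[0.0206,0.0519,0,0,0,0.078],[0.0206,0.0519,0,0,0,0.076],[0,0,0,0,0,0],[0,0,0,0,0,0],[0,0,0,0,0,0],[0,0,0,0,0,0]]'
python3 - <<'E'
from h import *
st(); to(.6326,-.077,.1,psi=.008); snap("scene","s2"); print(w2px("scene",(.6326,-.0775,telemetry.sense()["eef_pos"][2]-.0828)))
im=cv2.imread("pics/s2_raw.png").astype(int); b,g,r=im[...,0],im[...,1],im[...,2]
m=((r-b>50)&(r>90)).astype(np.uint8); m[:, :260]=0; m[:,335:]=0; m[215:]=0
n,l,s,c=cv2.connectedComponentsWithStats(m); print([x.tolist() for x in s[1:] if x[4]>40])
E
```

```text
time: 26.15
eef_pos: [0.5986, -0.1582, 0.2447]
tool_rot: [-2.66, -1.667, 0.003]
force: [0.5, -0.1, -1.4]
gripper_width: 0.0146
gripper_force: 30.0
time: 26.82
eef_pos: [0.6314, -0.0771, 0.2466]
tool_rot: [-2.215, -2.227, 0.001]
force: [-0.3, 0.0, -2.7]
gripper_width: 0.0147
gripper_force: 30.0
t 26.82 p [ 0.6314 -0.0771  0.2466] yaw 0.006 tilt [-0.001  0.    -1.   ] F [-0.3  0.  -2.7] w 0.0147 gf 30.0 q [-0.16  0.03  1.49 -0.    1.63 -0.17]
total shares [ 3.000e-03  2.000e-04 -3.665e-01] turn 0.0015 rows 3.6
[289.94830888 176.45095162]
[[301, 3, 34, 75, 1652], [260, 53, 9, 22, 138], [280, 79, 29, 18, 93], [286, 133, 9, 45, 242], [260, 146, 11, 14, 86], [305, 189, 7, 13, 81], [305, 203, 8, 12, 75]]
```

```bash
python3 -m inch '[[0.003,0,0,0,0,0],[0,0,-0.08,0,0,0],[0,0,-0.08,0,0,0],[0,0,-0.06,0,0,0],[0,0,-0.04,0,0,0],[0,0,0,0,0,0]]'
python3 -m inch '[[0,0,-0.03,0,0,0],[0,0,-0.03,0,0,0],[0,0,-0.03,0,0,0],[0,0,-0.012,0,0,0],[0,0,0,0,0,0],[0,0,0,0,0,0]]'
python3 -c "
from h import *
st(); to(.6326,-.077,.0968)"
python3 -m inch '[[0,0,-0.006,0,0,0],[0,0,-0.004,0,0,0],[0,0,-0.004,0,0,0],[0,0,0,0,0,0],[0,0,0,0,0,0]]'
```

```text
time: 27.37
eef_pos: [0.6314, -0.0766, 0.1395]
tool_rot: [-2.211, -2.226, 0.005]
force: [-0.6, 1.1, -2.0]
gripper_width: 0.0144
gripper_force: 30.0
time: 27.87
eef_pos: [0.633, -0.0763, 0.1029]
tool_rot: [-2.213, -2.23, 0.0]
force: [0.4, -0.2, -0.9]
gripper_width: 0.0144
gripper_force: 30.0
t 27.87 p [ 0.633  -0.0763  0.1029] yaw 0.008 tilt [-0.  0. -1.] F [ 0.4 -0.2 -0.9] w 0.0144 gf 30.0 q [-0.16  0.09  1.66 -0.    1.39 -0.17]
total shares [-0.0011 -0.0017 -0.0151] turn 0.0 rows 0.1
time: 28.28
eef_pos: [0.633, -0.0763, 0.0972]
tool_rot: [2.213, 2.23, -0.0]
force: [0.9, -0.4, -2.5]
gripper_width: 0.0146
gripper_force: 30.0
```

```bash
python3 -m inch '[[0,0,-0.003,0,0,0],[0,0,0,0,0,0],[0,0,0,0,0,0]]'
python3 -m inch '[[0,0,0,0,0,0],[0,0,0,0,0,0],[0,0,0,0,0,0],[0,0,0,0,0,0],[0,0,0,0,0,0]]' -0.1
python3 -m inch '[[0,0,0.05,0,0,0],[0,0,0.1,0,0,0],[0,0,0.1,0,0,0],[0,0,0.1,0,0,0],[0,0,0.03,0,0,0],[0,0,0,0,0,0],[0,0,0,0,0,0]]'
python3 -m inch '[[-0.0119,-0.0502,0,0,0,-0.078],[-0.0119,-0.0502,0,0,0,-0.078],[-0.0119,-0.0502,0,0,0,-0.078],[-0.0119,-0.0502,0,0,0,-0.078],[-0.0119,-0.0502,0,0,0,-0.078],[-0.0119,-0.0502,0,0,0,-0.078],[-0.0119,-0.0502,0,0,0,-0.078],[-0.0119,-0.0502,0,0,0,-0.078]]'
python3 -m inch '[[-0.0119,-0.0502,0,0,0,-0.078],[-0.0119,-0.0502,0,0,0,-0.078],[-0.0119,-0.0502,0,0,0,-0.078],[-0.0119,-0.0502,0,0,0,-0.077],[0,0,0,0,0,0],[0,0,0,0,0,0],[0,0,0,0,0,0]]'
python3 - <<'E'
from h import *
st(); to(.5763,-.317,.09,psi=-1.392)
E
```

```text
time: 28.53
eef_pos: [0.6333, -0.0763, 0.0968]
tool_rot: [2.212, 2.23, 0.001]
force: [-2.0, 0.2, 6.0]
gripper_width: 0.0146
gripper_force: 30.0
time: 28.95
eef_pos: [0.633, -0.0763, 0.0959]
tool_rot: [-2.212, -2.23, 0.0]
force: [-0.2, -0.1, -0.2]
gripper_width: 0.0409
gripper_force: 0.0
time: 29.53
eef_pos: [0.6331, -0.0763, 0.2481]
tool_rot: [2.212, 2.23, 0.001]
force: [0.2, -0.1, -0.2]
gripper_width: 0.042
gripper_force: 0.0
time: 30.2
eef_pos: [0.5941, -0.2377, 0.2455]
tool_rot: [-2.982, -0.983, 0.004]
force: [-0.2, 1.0, -0.5]
gripper_width: 0.0417
gripper_force: 0.0
time: 30.78
eef_pos: [0.5757, -0.3168, 0.2464]
tool_rot: [-3.128, -0.28, 0.002]
force: [0.3, 0.4, -0.5]
gripper_width: 0.0416
gripper_force: 0.0
t 30.78 p [ 0.5757 -0.3168  0.2464] yaw -1.392 tilt [-0.002  0.001 -1.   ] F [ 0.3  0.4 -0.5] w 0.0416 gf 0.0 q [-0.54  0.07  1.44  0.    1.63  0.85]
total shares [ 0.0015 -0.0006 -0.3911] turn 0.0003 rows 3.8
```

```bash
python3 -m inch '[[0.0015,0,0,0,0,0],[0,0,-0.1,0,0,0],[0,0,-0.1,0,0,0],[0,0,-0.1,0,0,0],[0,0,-0.06,0,0,0],[0,0,-0.03,0,0,0],[0,0,0,0,0,0]]'
python3 -m inch '[[0,0,0,0,0,0],[0,0,0,0,0,0],[0,0,0,0,0,0],[0,0,0,0,0,0],[0,0,0,0,0,0],[0,0,0,0,0,0],[0,0,0,0,0,0]]' -1 30
python3 -c "
from h import *
st()"
python3 -m inch '[[0,0,0.04,0,0,0],[0,0,0.08,0,0,0],[0,0,0.08,0,0,0],[0,0,0.08,0,0,0],[0,0,0.08,0,0,0],[0,0,0.07,0,0,0],[0,0,0,0,0,0]]'
python3 -c "
from h import *
st();to(.6315,.054,.265,psi=.008)"
```

```text
time: 31.37
eef_pos: [0.5757, -0.316, 0.0892]
tool_rot: [-3.127, -0.279, 0.005]
force: [0.1, -0.2, -0.0]
gripper_width: 0.042
gripper_force: 0.0
time: 31.95
eef_pos: [0.5769, -0.3176, 0.0933]
tool_rot: [3.128, 0.276, 0.002]
force: [-0.2, 0.6, 6.8]
gripper_width: 0.0142
gripper_force: 30.0
t 31.95 p [ 0.5769 -0.3176  0.0933] yaw -1.395 tilt [ 0.002 -0.001 -1.   ] F [-0.2  0.6  6.8] w 0.0142 gf 30.0 q [-0.54  0.14  1.62 -0.    1.38  0.85]
time: 32.53
eef_pos: [0.5774, -0.3178, 0.2709]
tool_rot: [3.125, 0.276, 0.01]
force: [0.8, -0.1, -0.5]
gripper_width: 0.0141
gripper_force: 30.0
t 32.53 p [ 0.5774 -0.3178  0.2709] yaw -1.395 tilt [ 0.007 -0.004 -1.   ] F [ 0.8 -0.1 -0.5] w 0.0141 gf 30.0 q [-0.54  0.07  1.41  0.    1.66  0.85]
total shares [ 0.1352  0.9296 -0.0147] turn 0.935 rows 11.7
```

```bash
python3 -m inch '[[0.0113,0.0775,0,0,0,0.078],[0.0113,0.0775,0,0,0,0.078],[0.0113,0.0775,0,0,0,0.078],[0.0113,0.0775,0,0,0,0.078],[0.0113,0.0775,0,0,0,0.078],[0.0113,0.0775,0,0,0,0.078],[0.0113,0.0775,0,0,0,0.078],[0.0113,0.0775,0,0,0,0.078]]'
python3 -m inch '[[0.0113,0.0775,0,0,0,0.078],[0.0113,0.0775,0,0,0,0.078],[0.0113,0.0775,0,0,0,0.078],[0.0113,0.0775,0,0,0,0.076],[0,0,0,0,0,0],[0,0,0,0,0,0],[0,0,0,0,0,0],[0,0,0,0,0,0]]'
python3 - <<'E'
from h import *
st(); to(.6315,.054,.15,psi=.008); snap("scene","s3"); print(w2px("scene",(.6315,.0537,telemetry.sense()["eef_pos"][2]-.0833)))
im=cv2.imread("pics/s3_raw.png").astype(int); b,g,r=im[...,0],im[...,1],im[...,2]
m=((r-b>50)&(r>90)).astype(np.uint8); m[:, :270]=0; m[:,390:]=0; m[225:]=0
n,l,s,c=cv2.connectedComponentsWithStats(m); print([x.tolist() for x in s[1:] if x[4]>40])
E
```

```text
time: 33.2
eef_pos: [0.6124, -0.0677, 0.2633]
tool_rot: [-2.663, -1.666, 0.001]
force: [0.8, -0.7, -1.0]
gripper_width: 0.0145
gripper_force: 30.0
time: 33.87
eef_pos: [0.6306, 0.0539, 0.2637]
tool_rot: [-2.216, -2.226, 0.001]
force: [0.3, -0.3, -0.8]
gripper_width: 0.0143
gripper_force: 30.0
t 33.87 p [0.6306 0.0539 0.2637] yaw 0.005 tilt [-0. -0. -1.] F [ 0.3 -0.3 -0.8] w 0.0143 gf 30.0 q [ 0.05  0.02  1.47 -0.    1.65  0.04]
total shares [ 0.0023  0.0003 -0.2843] turn 0.0022 rows 2.8
[344.65382613 188.94205339]
[[270, 0, 12, 70, 508], [278, 0, 54, 77, 2735], [347, 83, 26, 20, 79], [342, 142, 9, 48, 271], [288, 183, 8, 12, 73], [305, 189, 7, 13, 81], [290, 196, 7, 17, 97], [305, 203, 8, 17, 103]]
```

```bash
python3 - <<'E'
import cv2,numpy as np
from h import *
for f,u0,rows,(x,y,zt) in[("s1",296,(150,160,170,178),(.632,-.0335,.2455-.0806)),("s2",279,(145,155,165,173),(.6314,-.0775,.2466-.0828)),("s3",333,(150,160,170,180),(.6306,.0537,.2637-.0833))]:
    im=cv2.imread(f"pics/{f}_raw.png").astype(int); print(f,w2px("scene",(x,y,zt)).round(1))
    for v in rows: a=im[v,u0:u0+24]; print(v,u0,(a[:,2]-a[:,0]).tolist(), w2px("scene",(x,y,zt+.05)).round(1))
E
```

```text
s1 [307.4 182.3]
150 296 [-15, -13, -14, -16, -16, -21, 26, 63, 60, 37, 12, 5, 33, 66, 27, -11, -16, -15, -15, -14, -17, -16, -15, -12] [306.5 161.2]
160 296 [-17, -16, -14, -17, -17, -19, -1, 45, 81, 72, 72, 74, 68, 67, 48, -11, -20, -17, -18, -15, -16, -18, -16, -17] [306.5 161.2]
170 296 [-14, -16, -16, -16, -13, -15, -22, 26, 72, 76, 70, 72, 68, 71, 71, -8, -16, -16, -12, -14, -15, -15, -16, -16] [306.5 161.2]
178 296 [-18, -17, -17, -19, -16, -16, -18, 18, 60, 77, 72, 68, 70, 71, 67, 23, -12, -17, -16, -13, -16, -14, -14, -6] [306.5 161.2]
s2 [290.3 176.3]
145 279 [-15, -18, -18, -15, -18, -20, 17, 76, 74, 74, 75, 73, 72, 74, -11, -14, -14, -17, -15, -16, -17, -17, -17, -14] [288.8 155.5]
155 279 [-15, -17, -17, -17, -16, -21, -1, 43, 80, 75, 75, 75, 69, 68, 46, -9, -20, -16, -14, -18, -18, -17, -16, -16] [288.8 155.5]
165 279 [-14, -17, -15, -16, -15, -17, -19, 18, 60, 77, 72, 75, 71, 70, 64, 12, -14, -18, -15, -14, -20, -18, -16, -14] [288.8 155.5]
173 279 [-17, -18, -17, -15, -17, -20, -16, -21, 24, 74, 73, 73, 74, 66, 67, 52, -13, -18, -15, -15, -18, -18, -14, -16] [288.8 155.5]
s3 [344.9 188.8]
150 333 [-12, -15, -14, -11, -5, 0, 3, 3, 1, 2, 3, 1, 3, 2, 2, 9, 47, 76, -11, -17, -13, -13, -14, -17] [345.4 166.6]
160 333 [-16, -17, -18, -17, -17, -17, -15, -19, -17, 35, 82, 71, 73, 67, 74, 67, 70, 40, -12, -15, -15, -14, -14, -15] [345.4 166.6]
170 333 [-16, -18, -20, -16, -15, -18, -16, -18, -1, 44, 80, 70, 71, 68, 71, 69, 68, 6, -15, -17, -14, -14, -16, -13] [345.4 166.6]
180 333 [-16, -18, -19, -17, -15, -15, -14, -16, 14, 61, 82, 71, 67, 71, 68, 66, 68, -10, -19, -18, -17, -16, -18, -13] [345.4 166.6]
```

The offset is under 1 px, as it was for the blank that went in cleanly. Inserting.

```bash
python3 -m inch '[[0.0023,-0.0015,0,0,0,0],[0,0,-0.1,0,0,0],[0,0,-0.1,0,0,0],[0,0,-0.06,0,0,0],[0,0,-0.04,0,0,0],[0,0,0,0,0,0]]'
python3 -m inch '[[0,0,-0.03,0,0,0],[0,0,-0.03,0,0,0],[0,0,-0.025,0,0,0],[0,0,-0.015,0,0,0],[0,0,0,0,0,0],[0,0,0,0,0,0]]'
python3 -c "
from h import *
st(); to(.6315,.054,.0973)"
python3 -m inch '[[0,0,-0.006,0,0,0],[0,0,-0.004,0,0,0],[0,0,-0.004,0,0,0],[0,0,0,0,0,0],[0,0,0,0,0,0]]'
```

```text
time: 34.42
eef_pos: [0.6301, 0.0534, 0.1399]
tool_rot: [-2.213, -2.225, 0.006]
force: [-0.3, -0.2, -1.5]
gripper_width: 0.0147
gripper_force: 30.0
time: 34.92
eef_pos: [0.6316, 0.0541, 0.104]
tool_rot: [-2.214, -2.229, 0.0]
force: [-0.4, -0.5, -1.2]
gripper_width: 0.0145
gripper_force: 30.0
t 34.92 p [0.6316 0.0541 0.104 ] yaw 0.006 tilt [-0. -0. -1.] F [-0.4 -0.5 -1.2] w 0.0145 gf 30.0 q [0.05 0.08 1.67 0.   1.39 0.04]
total shares [-0.0004 -0.0003 -0.0168] turn 0.0 rows 0.2
time: 35.33
eef_pos: [0.6317, 0.0541, 0.0985]
tool_rot: [2.214, 2.229, 0.0]
force: [-0.5, -0.7, -1.5]
gripper_width: 0.0143
gripper_force: 30.0
```

```bash
python3 -m inch '[[0,0,-0.003,0,0,0],[0,0,-0.003,0,0,0],[0,0,0,0,0,0],[0,0,0,0,0,0]]'
python3 -m inch '[[0,0,0,0,0,0],[0,0,0,0,0,0],[0,0,0,0,0,0],[0,0,0,0,0,0],[0,0,0,0,0,0]]' -0.1
python3 -m inch '[[0,0,0.05,0,0,0],[0,0,0.1,0,0,0],[0,0,0.1,0,0,0],[0,0,0.1,0,0,0],[0,0,0.01,0,0,0],[0,0,0,0,0,0]]'
python3 -m inch '[[-0.0287,-0.0056,0,0,0,0.077],[-0.0287,-0.0056,0,0,0,0.077],[-0.0287,-0.0056,0,0,0,0.077],[-0.0287,-0.0056,0,0,0,0.077],[-0.0287,-0.0056,0,0,0,0.077],[-0.0287,-0.0056,0,0,0,0.077],[-0.0287,-0.0056,0,0,0,0.077],[-0.0287,-0.0056,0,0,0,0.077]]'
python3 -m inch '[[-0.0287,-0.0056,0,0,0,0.077],[-0.0287,-0.0056,0,0,0,0.077],[-0.0287,-0.0056,0,0,0,0.077],[-0.0287,-0.0056,0,0,0,0.077],[-0.0287,-0.0056,0,0,0,0.077],[-0.0287,-0.0056,0,0,0,0.077],[-0.0287,-0.0056,0,0,0,0.077],[0,0,0,0,0,0]]'
python3 - <<'E'
from h import *
snap("top","t6"); st(); to(.459,.0205,.103,psi=1.74)
E
```

```text
time: 35.67
eef_pos: [0.632, 0.0541, 0.0972]
tool_rot: [2.214, 2.228, 0.001]
force: [-3.1, -0.7, 6.5]
gripper_width: 0.0144
gripper_force: 30.0
time: 36.08
eef_pos: [0.6316, 0.0542, 0.0959]
tool_rot: [-2.214, -2.229, 0.0]
force: [-1.2, -0.0, -0.1]
gripper_width: 0.0404
gripper_force: 0.0
time: 36.58
eef_pos: [0.6325, 0.0542, 0.2432]
tool_rot: [2.212, 2.226, 0.006]
force: [-0.2, -0.2, -0.5]
gripper_width: 0.0417
gripper_force: 0.0
time: 37.25
eef_pos: [0.5388, 0.0361, 0.238]
tool_rot: [-0.979, -2.983, 0.001]
force: [0.0, 0.6, 0.3]
gripper_width: 0.0414
gripper_force: 0.0
time: 37.92
eef_pos: [0.4581, 0.0203, 0.2387]
tool_rot: [0.273, -3.128, -0.0]
force: [-0.6, -0.4, 0.1]
gripper_width: 0.0417
gripper_force: 0.0
t 37.97 p [0.4589 0.0205 0.2389] yaw 1.737 tilt [-0.001 -0.    -1.   ] F [-0.1  0.7  0.6] w 0.0419 gf 0.0 q [-0.01 -0.37  1.85 -0.    1.66 -1.75]
total shares [ 2.000e-04  1.000e-04 -3.399e-01] turn 0.002 rows 3.3
```

```bash
python3 -m inch '[[0,0,-0.1,0,0,0],[0,0,-0.1,0,0,0],[0,0,-0.1,0,0,0],[0,0,-0.04,0,0,0],[0,0,0,0,0,0]]'
python3 -m inch '[[0,0,0,0,0,0],[0,0,0,0,0,0],[0,0,0,0,0,0],[0,0,0,0,0,0],[0,0,0,0,0,0],[0,0,0,0,0,0]]' -1 15
python3 - <<'E'
from h import *
st(); h=np.array([.5474,.0365]); p=telemetry.sense()["eef_pos"][:2]; d=p-h; print(np.hypot(*d), np.arctan2(d[1],d[0])%6.2832-np.pi/2-.0107)
pts=[h+.09*np.array([np.cos(np.pi/2+.0107+a),np.sin(np.pi/2+.0107+a)]) for a in np.arange(1.75,-.12,-.115)]
print((np.diff(pts,axis=0)/.4).round(4).tolist())
E
```

```text
time: 38.38
eef_pos: [0.4576, 0.0207, 0.0989]
tool_rot: [0.257, -3.124, -0.001]
force: [0.1, -0.6, -0.7]
gripper_width: 0.0418
gripper_force: 0.0
time: 38.88
eef_pos: [0.4599, 0.0213, 0.1052]
tool_rot: [-0.263, 3.129, 0.003]
force: [-0.4, 7.6, 3.7]
gripper_width: 0.0152
gripper_force: 15.0
t 38.88 p [0.4599 0.0213 0.1052] yaw 1.739 tilt [ 0.002  0.002 -1.   ] F [-0.4  7.6  3.7] w 0.0152 gf 15.0 q [-0.01 -0.32  2.03  0.    1.43 -1.75]
0.0887700236176373 1.732295731993145
[[-0.0034, 0.0256], [-0.0005, 0.0259], [0.0025, 0.0257], [0.0055, 0.0253], [0.0083, 0.0245], [0.0111, 0.0234], [0.0137, 0.0219], [0.0161, 0.0202], [0.0183, 0.0182], [0.0203, 0.016], [0.022, 0.0136], [0.0234, 0.011], [0.0245, 0.0082], [0.0253, 0.0053], [0.0257, 0.0024], [0.0259, -0.0006]]
```

```bash
python3 -m inch '[[-0.0034,0.0256,0,0,0,-0.0767],[-0.0005,0.0259,0,0,0,-0.0767],[0.0025,0.0257,0,0,0,-0.0767],[0.0055,0.0253,0,0,0,-0.0767],[0.0083,0.0245,0,0,0,-0.0767],[0.0111,0.0234,0,0,0,-0.0767],[0.0137,0.0219,0,0,0,-0.0767],[0.0161,0.0202,0,0,0,-0.0767]]'
python3 -m inch '[[0.0183,0.0182,0,0,0,-0.0767],[0.0203,0.016,0,0,0,-0.0767],[0.022,0.0136,0,0,0,-0.0767],[0.0234,0.011,0,0,0,-0.0767],[0.0245,0.0082,0,0,0,-0.0767],[0.0253,0.0053,0,0,0,-0.0767],[0.0257,0.0024,0,0,0,-0.0767],[0,0,0,0,0,0]]'
python3 - <<'E'
from h import *
st(); h=np.array([.5474,.0365]); p=telemetry.sense()["eef_pos"][:2]; d=p-h; print(np.hypot(*d), np.arctan2(d[1],d[0])%6.2832-np.pi/2-.0107)
E
```

```text
time: 39.55
eef_pos: [0.4816, 0.0975, 0.1052]
tool_rot: [1.162, 2.916, -0.0]
force: [3.4, -9.7, 2.9]
gripper_width: 0.0156
gripper_force: 15.0
time: 40.22
eef_pos: [0.5458, 0.1263, 0.1051]
tool_rot: [2.215, 2.225, -0.002]
force: [2.2, -10.6, 5.9]
gripper_width: 0.0157
gripper_force: 15.0
t 40.22 p [0.5458 0.1263 0.1051] yaw 0.004 tilt [ 0.    -0.002 -1.   ] F [  2.2 -10.6   5.9] w 0.0157 gf 15.0 q [ 0.18 -0.08  1.83 -0.    1.4   0.18]
0.0898077504553254 0.006998840579087439
```

Overdrive into the stop in +x, then release and look.

```bash
python3 -m inch '[[0.01,0,0,0,0,0],[0.01,0,0,0,0,0],[0,0,0,0,0,0],[0,0,0,0,0,0]]'
python3 -m inch '[[-0.01,0,0,0,0,0],[0,0,0,0,0,0],[0,0,0,0,0,0],[0,0,0,0,0,0],[0,0,0,0,0,0]]' -0.1
python3 -m inch '[[0,0,0.06,0,0,0],[0,0,0.1,0,0,0],[0,0,0.1,0,0,0],[-0.06,0,0.05,0,0,0],[-0.1,0.03,0,0,0,0],[-0.1,0.03,0,0,0,0],[-0.05,0.03,0,0,0,0],[0,0,0,0,0,0]]'
python3 - <<'E'
from h import *
st(); snap("top","t7"); snap("scene","s4")
a=cv2.imread("pics/t7_raw.png")[125:255,240:440]; b=cv2.imread("pics/s4_raw.png")[140:290,220:420]
z=lambda i:cv2.resize(i,(400*1,int(400*i.shape[0]/i.shape[1])),interpolation=cv2.INTER_CUBIC)
a,b=z(a),z(b); h=max(len(a),len(b)); p=lambda i:cv2.copyMakeBorder(i,0,h-len(i),0,0,cv2.BORDER_CONSTANT)
cv2.imwrite("pics/fin.png",np.hstack([p(a),p(b)]))
E
```

```text
time: 40.55
eef_pos: [0.5504, 0.1266, 0.1047]
tool_rot: [-2.205, -2.234, 0.009]
force: [-30.0, -9.3, 17.1]
gripper_width: 0.023
gripper_force: 15.0
time: 40.97
eef_pos: [0.5488, 0.1275, 0.1042]
tool_rot: [2.207, 2.236, 0.001]
force: [-0.2, 0.4, -0.1]
gripper_width: 0.0418
gripper_force: 0.0
time: 41.63
eef_pos: [0.4222, 0.1647, 0.2289]
tool_rot: [2.205, 2.238, 0.003]
force: [-0.9, -0.3, 0.5]
gripper_width: 0.0416
gripper_force: 0.0
t 41.63 p [0.4222 0.1647 0.2289] yaw 0.015 tilt [ 0.002  0.001 -1.   ] F [-0.9 -0.3  0.5] w 0.0416 gf 0.0 q [ 0.32 -0.39  1.88  0.    1.65  0.3 ]
```

View pics/fin.png

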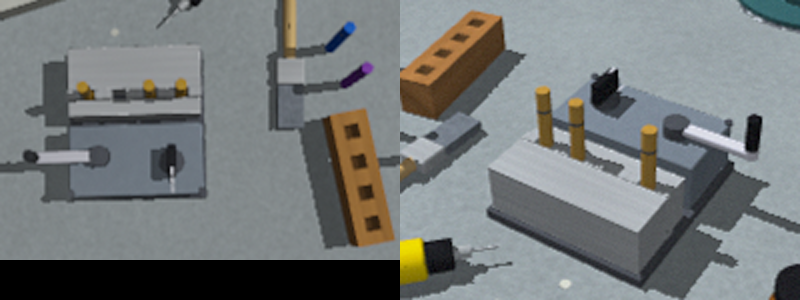

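The three blanks stand upright at (83,90), (149,88) and (181,86) in the top view. The holder is empty, the nut pointer is at the mark, and the lever is closed. One last check on the offcut in the bin.

```bash
python3 - <<'E'
import cv2
im=cv2.imread("pics/s4_raw.png")[130:330,380:600]; cv2.imwrite("pics/bin.png",cv2.resize(im,None,fx=2.5,fy=2.5))
E
```

```text
(no output)
```

View pics/bin.png

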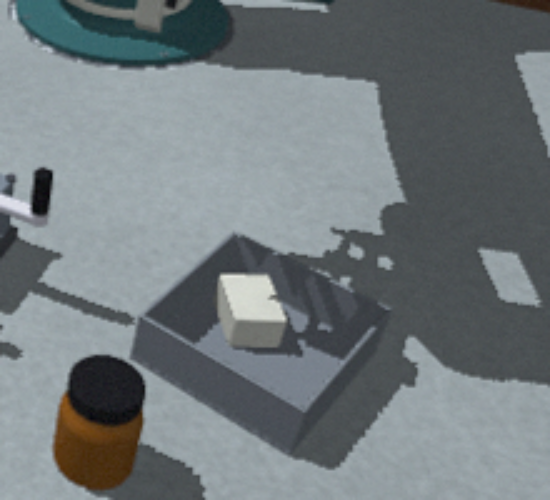

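The offcut is in the bin at (252,310) and the jar is untouched. Handing in.

```bash
python3 -c "
from bench import job_done
print(job_done())"
```

```text
the job is handed in; nothing more can be done
None
```

I've handed the job in: the offcut is in the bin, the nut was set to the mark with the lever open, the three blanks that were present stand on the floors of pockets 0, 1 and 3, and the lever is fully closed on them, about 42 s in all; the hand-in gave no verdict.

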